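# Put the rinsed spray-gun cup and dipper up to drain

### The job

The spray kit has just been rinsed and must drain. Put the white spray-gun cup that lies on the bench mouth down over the free wire peg of the drip rack, so that its rim stands fully down on the wire feet, and hang the steel dipper by its own hook over the rim of the open tin, with the dipper's cup hanging inside the tin. Do not disturb the metal cup that already drains on the other peg, and leave the tin standing; either job may be done first.

Things in the scene. Friction and masses are not known exactly. Their poses are not given: they have to be found in the camera images.
- cup: white plastic spray-gun cup, 106 mm long, 110 g, lying on its side, axis 30 mm above the bench. Origin: outer end of the black neck; z runs along the cup from neck to mouth, level at the start, pointing ahead and left. Neck 19 mm across (collar 29) up to z = 18 mm, cone to z = 34, round body 60 mm outside, 54 inside, to the open mouth at z = 106; hollow for 68 mm from the mouth
- cup_mouth (a point): centre of the white cup's open mouth, in the plane of its rim (106 mm from the origin along the cup's z)
- rack: drip rack fixed to the bench: aluminium tray 112 x 264 x 14 mm (x, y, z of the rack) with two like wire pegs 150 mm apart along its y; origin under its centre, z up. The peg at its +y end (left, seen from the robot) is free, the other carries the metal cup
- free_peg (a point): foot of the free peg, on its upright axis at the height of the tops of its four level wire feet, 30 mm above the bench, where a cup's rim stands. The peg, a cage of four 5 mm wires, rises 62.5 mm above this point: 48 mm across for the lower 28 mm, then rounding inward to a tip on the axis. The feet reach out to a wire ring of 82 mm diameter
- metal_cup: aluminium spray-gun cup of the same shape and size, loose, already standing mouth down on the other peg (neck end 136 mm above the bench). Origin at the neck's end, at the top; z points down. To be left alone
- tin: open round steel tin, 108 mm across, 112 mm high, 0.8 kg, loose, standing on the bench; origin under its centre, z up. Wall 3 mm, rolled rim 4 to 5 mm thick, its middle on a circle of 52.5 mm radius; opening 101 mm across, floor at 3 mm
- tin_rim (a point): centre of the tin's mouth, at the height of the top of the rim (112 mm above the tin's origin)
- dipper: steel dipper standing on the bench, 130 g: cup 50 mm across, 45 high; strip handle on the cup's -x side; black grip on top. Origin under the cup's centre, z up. On the far side of the strip from the cup (-x) a hook 16 mm wide turns out and down: 12 mm gap from strip (x = -28 mm) to lip (inner face x = -40, lip bent out to -49), underside of bend z = 88, lip end z = 59
- dipper_hook (a point): middle of the hook's gap, at the underside of its bend (dipper x = -34 mm, z = 88 mm): the point that comes to stand on the rim
- dipper_grip (a point): on the axis of the black grip, the place to hold it: dipper x = -26.5 mm, z = 134 mm. The grip is 14 mm thick (dipper x), 22 mm wide (dipper y) and reaches from z = 100 to 156 mm

How it is judged:
At the end, for the whole second after the job is handed in: White cup mouth down on the free peg: centred to 7 mm, rim within 4 mm of the feet, upright to 5 degrees. Dipper hung with its cup in the tin: hook within 8 mm of the rim circle and 5 mm of its height, tilt under 14 degrees. Tin upright, metal cup still on its peg, all at rest (horizontal distance between cup_mouth and free_peg below 0.007 m and z of cup_mouth in the frame of free_peg between -0.004 and 0.004 m and angle between each of cup, metal_cup's own z axis and vertical above 3.05 rad and linear speed of each of cup, dipper below 0.02 m/s and horizontal distance between dipper_hook and tin_rim between 0.044 and 0.061 m and z of dipper_hook in the frame of tin_rim between -0.005 and 0.005 m and horizontal distance between dipper and tin_rim below 0.035 m and angle between dipper's own z axis and vertical below 0.25 rad and angle between tin's own z axis and vertical below 0.05 rad); the robot touches nothing.
It fails at once if the metal cup on the other peg is moved by more than 15 mm (distance of metal_cup from where it was at the start of the episode above 0.015 m).
It fails at once if the tin is tipped by more than 20 degrees (angle between tin's own z axis and vertical above 0.35 rad).
It also fails if it takes over 64 s, if anything falls off the work surface, if the arm or the gripper's body presses on something with over 40 N, if the wrist force passes 120 N, or if a joint passes its speed limit or range.

### The arm

A 7-joint arm with a two-finger parallel gripper is mounted at the origin on a cart in front of the work surface, level with it; the furniture and walls round the work are solid. World frame = base frame: x ahead of the robot, y to its left, z up, the work surface at z = 0. Lengths are in m, angles in rad, forces in N, time in s.
With the tool pointing down it reaches from about 0.425 to 0.8 m from the base axis. Payload 8.3 kg.
Tool frame: the origin (TCP) lies at the centre of the arm's flange, where the gripper is bolted on; the fingertips stand 173 mm ahead of it and the grasp point (between the pads) lies ahead of it (tcp_to_grasp is the z of the grasp point in the tool frame, in m); z points along the fingers, y is the line along which they close (so a half turn about z gives the same grasp; the last joint's range is limited). The gripper opens to 85 mm and grips with 20 to 120 N. Pads are 22 mm wide; open, the fingers measure 114 mm over their backs; the gripper's body (76 mm by 85 mm) begins 54 mm behind the grasp point. The pads swing forward as they close: fully open they stand 13 mm farther back than shut.
Start: joints at [1.271, 0.383, 0.016, 1.37, -0.006, 1.388, -0.046], TCP at [0.147, -0.608, 0.405] pointing down, gripper open.
Joint ranges: [-2.95, 2.95], [-0.25, 2.06], [-1.52, 1.56], [0.18, 2.33], [-1.44, 4.58], [0.02, 2.06], [-3.01, 3.01]. Speed limits (rad/s): [2.39, 2.39, 3.01, 3.01, 3.14, 3.14, 3.14].

### API

Orientations are given as a unit quaternion [x, y, z, w].
In Python, from rig import state, capture, calibration, finish_job, tcp_to_grasp gives the robot as it stands.
- The arm moves only by the tool carry_out, never from a script. Its argument "deltas" is a list of rows, each an object of numbers: "dx", "dy", "dz": the shift along the world's x, y, z normalised to -1 to 1, where 1 is 0.04 m; "rx", "ry", "rz": the turn, a rotation vector about the world's x, y, z normalised to -1 to 1, where 1 is 4 degrees; "gripper": the opening, from -1 (shut) to 1 (fully open). A call has 1 to 8 rows; each row shifts and turns the commanded pose from where the row before left it; what a row does not reach is not made up. A row lasts 1/12 s, in which the tool goes at most 41.7 mm and 7.16 degrees, less where a joint would pass 70% of its speed; a pose out of reach is approached as far as the arm can. A call with a number of a shift or a turn outside -1 to 1 is refused whole. A call with a gripper value outside its range is refused whole. The fingers move at their own pace and stop on an object; the grip force is fixed at half the most. Time passes only in rows, so rows that do not move let the fingers close. It gives the time, the measured TCP pose, the force, the opening and the grip force at its end, in the units of the state.
- state(): the state, without advancing time (a new reading comes with each control period).
- capture(name): name is "scene" or "top"; returns the picture (480x640x3 uint8, red, green, blue); there is no depth.
- calibration(name): a dict with "fx", "fy", "cx", "cy" (pixels), "distortion" ([k1, k2, p1, p2, k3] as OpenCV has them; the pictures are not rectified), "extrinsics" (4x4, takes a point from camera to world coordinates). Camera axes: x right, y down, z forward; pixel columns grow to the right and rows downward; lengths in m; the calibration is good to about 2 mm. A picture is of the moment at which its call begins. calibration takes no time and is no camera call.
- finish_job(): hands the job in; it is judged then, once.
The state is a dict: "time_s": time; "q": joint angles; "qd": joint speeds; "joint_torque": joint torques, N m; "ee_pos": TCP position; "eef_rot": TCP orientation; "wrist_force": force on the tool from outside, world axes, zero at the start; "moment": the same for the moment, N m; "gripper_width": finger opening in m; "finger_force": force on a finger pad.
Only numpy, scipy, OpenCV 4.12 (cv2) and the standard library are available. Lean on these libraries where they do the work, as an engineer would, in place of code of your own. Each camera call takes 0.05 s, during which the arm holds its last target. There are 200 camera calls.

## Working session

There is one attempt and no reset: what is moved stays moved. The work goes in short steps, Python scripts to look and compute and a tool call to move; the robot and the scene stay as the last step left them, time stands still between calls to the robot, and variables do not carry over. Pictures are saved under pics/ and viewed, at most 10 in all, crops included, and the job is handed in when it is done.

Besides the shell and the picture viewer there is one more tool, called after ">>>" as a command line: name --argument value ..., lists and objects as JSON in quotes. carry_out: Moves the arm, as the interface text tells. Its arguments: {"type":"object","properties":{"deltas":{"type":"array"}},"required":["deltas"]}

```bash
ls; mkdir -p pics; python3 - <<'E'
from rig import *
import cv2,json
for n in("scene","top"):
    cv2.imwrite(f"pics/{n}0.png",capture(n)[:,:,::-1]); c=calibration(n); print(n,{k:(v if k!="extrinsics" else [[round(float(a),4) for a in r] for r in v]) for k,v in c.items()})
print(state()); print(tcp_to_grasp if not callable(tcp_to_grasp) else tcp_to_grasp())
E
```

```text
pics
scene {'fx': 514.4531880042052, 'fy': 514.4531880042052, 'cx': 322.5563551126514, 'cy': 236.49479742118703, 'distortion': array([-0.00353861,  0.        ,  0.        ,  0.        ,  0.        ]), 'extrinsics': [[-0.8999, -0.2296, 0.3707, 0.1835], [-0.4354, 0.4288, -0.7915, 0.4949], [0.0228, -0.8737, -0.4859, 0.5473], [0.0, 0.0, 0.0, 1.0]]}
top {'fx': 537.746099714722, 'fy': 537.746099714722, 'cx': 316.6653393427627, 'cy': 233.778260618462, 'distortion': array([0.05081314, 0.        , 0.        , 0.        , 0.        ]), 'extrinsics': [[0.0094, -0.9826, 0.1856, 0.3669], [-0.9998, -0.0128, -0.0172, -0.1874], [0.0193, -0.1854, -0.9825, 1.0236], [0.0, 0.0, 0.0, 1.0]]}
{'time_s': 0.1, 'q': array([ 1.2711241 ,  0.38420296,  0.01639891,  1.37103275, -0.0062922 ,
        1.38820237, -0.04649722]), 'qd': array([ 6.45945659e-05,  5.48919728e-04, -2.18777327e-03, -4.64731685e-03,
       -1.40544342e-03,  8.35935594e-04, -5.99567187e-04]), 'joint_torque': array([ 3.52247145e-03, -6.29133224e+01,  8.47661756e-01, -3.72758639e+01,
        1.68649270e-02,  1.03067601e-02, -5.49890228e-05]), 'ee_pos': array([ 0.1465999 , -0.60742256,  0.40375569]), 'eef_rot': array([ 9.92997454e-01,  1.18132346e-01, -1.28049996e-04, -8.88624901e-04]), 'wrist_force': array([ 0.45619169, -0.33349074, -0.2265294 ]), 'moment': array([-0.00758076,  0.0465531 , -0.03556431]), 'finger_force': 0.0, 'gripper_width': 0.08536783035369507}
0.1547
```

View pics/scene0.png

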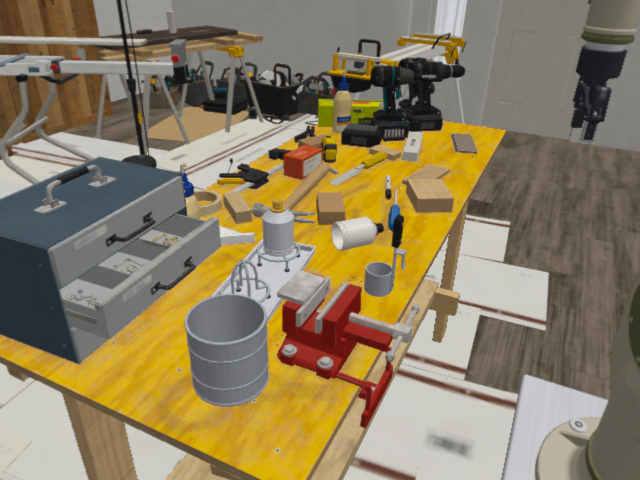

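View pics/top0.png

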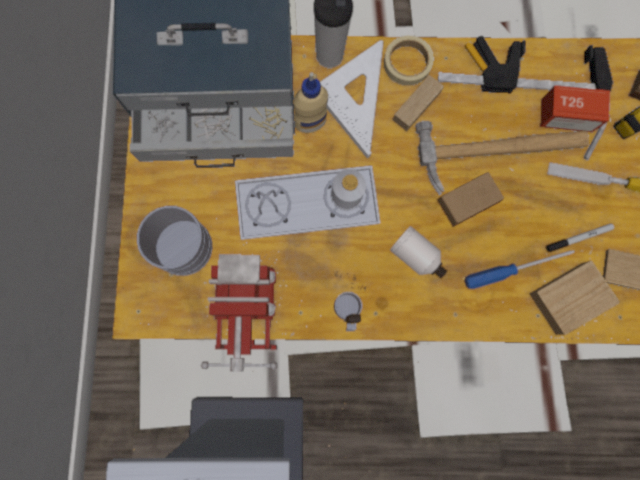

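The scene view shows the tin at (228,345), the free peg at (250,285), the metal cup at (278,235), the white cup at (355,234) and the dipper at (380,278). The vise stands between the tin and the dipper. In the top view: tin (174,240), free peg (268,205), metal cup neck (350,183), white cup from (411,245) to (444,272), dipper (347,310).

```bash
cat > h.py <<'E'
import numpy as np,cv2
from rig import *
def ray(n,px):
    c=calibration(n);K=np.array([[c['fx'],0,c['cx']],[0,c['fy'],c['cy']],[0,0,1]])
    u=cv2.undistortPoints(np.array(px,float).reshape(-1,1,2),K,np.array(c['distortion']))[:,0]
    E=np.array(c['extrinsics']);d=np.c_[u,np.ones(len(u))]@E[:3,:3].T
    return E[:3,3],d
def plane(n,px,z):
    o,d=ray(n,px);return o+d*((z-o[2])/d[:,2])[:,None]
def proj(n,P):
    c=calibration(n);K=np.array([[c['fx'],0,c['cx']],[0,c['fy'],c['cy']],[0,0,1]])
    E=np.linalg.inv(np.array(c['extrinsics']));P=np.array(P,float).reshape(-1,3)
    return cv2.projectPoints(P,cv2.Rodrigues(E[:3,:3])[0],E[:3,3],K,np.array(c['distortion']))[0][:,0]
def two(a,b):
    (o1,d1),(o2,d2)=ray("top",[a]),ray("scene",[b]);d1,d2=d1[0],d2[0]
    s=np.linalg.lstsq(np.c_[d1,-d2],o2-o1,rcond=None)[0]
    p,q=o1+s[0]*d1,o2+s[1]*d2;return (p+q)/2,np.linalg.norm(p-q)
E
python3 - <<'E'
from h import *
np.set_printoptions(precision=4,suppress=True)
t=cv2.imread("pics/top0.png");s=cv2.imread("pics/scene0.png")
print("tray",plane("top",[(236,181),(374,167),(381,222),(243,238)],.014))
print("peg ring",plane("top",[(268,205)],.03),"metal neck",plane("top",[(350,183)],.136))
print("tin",plane("top",[(173,237)],.112), "dipcup",plane("top",[(347,306)],.045),"grip",plane("top",[(353,319)],.156))
print("cup mouth/neck",plane("top",[(411,245),(444,272)],.03))
cv2.imwrite("pics/c1.png",cv2.resize(t[160:340,130:450],None,fx=2.5,fy=2.5,interpolation=cv2.INTER_CUBIC))
cv2.imwrite("pics/c2.png",cv2.resize(s[190:410,170:430],None,fx=2.7,fy=2.7,interpolation=cv2.INTER_CUBIC))
E
```

```text
tray [[ 0.6596 -0.0478  0.014 ]
 [ 0.6921 -0.3162  0.014 ]
 [ 0.5822 -0.3286  0.014 ]
 [ 0.5476 -0.0651  0.014 ]]
peg ring [[ 0.6089 -0.1121  0.03  ]] metal neck [[ 0.6237 -0.2592  0.136 ]]
tin [[0.5303 0.042  0.112 ]] dipcup [[ 0.4197 -0.2606  0.045 ]] grip [[ 0.3932 -0.2619  0.156 ]]
cup mouth/neck [[ 0.5354 -0.3821  0.03  ]
 [ 0.4853 -0.4422  0.03  ]]
```

View pics/c1.png

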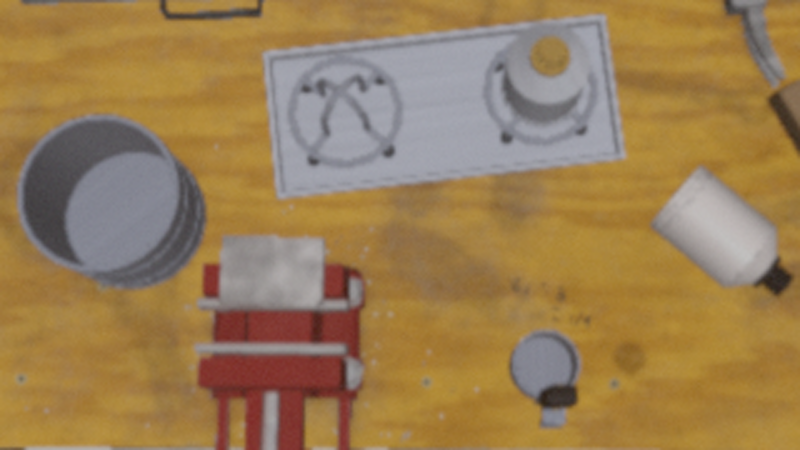

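View pics/c2.png

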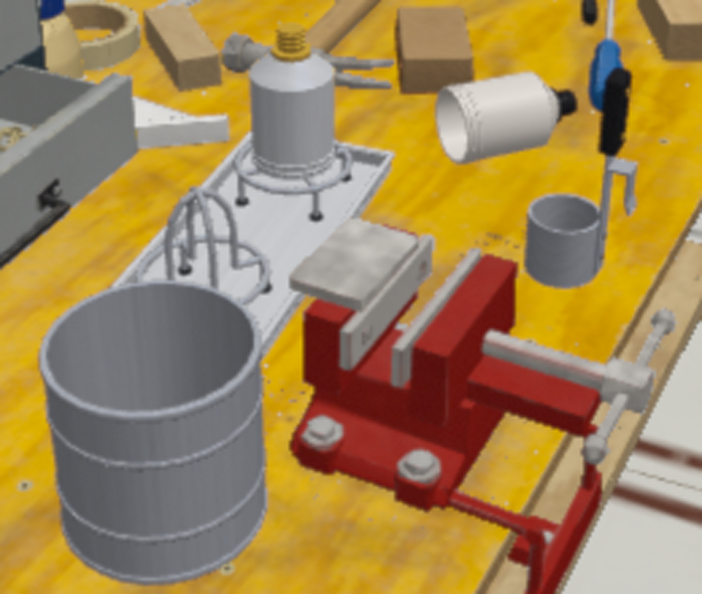

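Crop 1 (2.5x): tin rim ellipse about (19..183, 115..272), peg ring (289..403, 56..167), tray corners (263,52), (604,15), (624,158), (281,197). The cup's mouth edge runs (653,222)-(703,167) and its neck end is about (781,284). Dipper cup rim is at (546,365), grip top at (558,396). Crop 2 shows the dipper's hook facing the bench's near edge and the free peg's wires clear.

```bash
python3 - <<'E'
from h import *
np.set_printoptions(precision=4,suppress=True)
t=cv2.imread("pics/top0.png");s=cv2.imread("pics/scene0.png")
c1=lambda p:np.array(p,float)/2.5+[130,160]-.3
c2=lambda p:np.array(p,float)/2.7+[170,190]-.3
tr=plane("top",c1([(263,52),(604,15),(624,158),(281,197)]),.014)
print("tray sides",np.linalg.norm(np.diff(np.r_[tr,tr[:1]],axis=0),axis=1)); C=tr.mean(0); yd=(tr[0]+tr[3]-tr[1]-tr[2])[:2];yd/=np.linalg.norm(yd)
print("rack",C,"yaw of y",np.degrees(np.arctan2(yd[1],yd[0])),"peg from tray",C[:2]+.075*yd)
print("peg ring",plane("top",c1([(346,111.5),(289,111),(403,111)]),.0275))
# tin rim, fit ellipse from crop extremes
print("tin top",plane("top",c1([(101,193.5),(19,193),(183,193)]),.112))
print("tin scene rim", plane("scene",c2([(151,349)]),.112))
print("dip cup top",plane("top",c1([(546,365)]),.045),"scene",plane("scene",c2([(564,220)]),.045),"grip top",plane("top",c1([(558,396)]),.156),"scene",plane("scene",c2([(619,75)]),.156))
# white cup mask
hsv=cv2.cvtColor(t,cv2.COLOR_BGR2HSV);r=np.zeros(t.shape[:2],np.uint8);r[220:290,380:452]=1
m=((hsv[:,:,1]<60)&(hsv[:,:,2]>120)&(r>0)).astype(np.uint8)
n,l,st,ce=cv2.connectedComponentsWithStats(m);k=1+st[1:,4].argmax();w=cv2.findContours((l==k).astype(np.uint8),0,1)[0][0]
b=cv2.boxPoints(cv2.minAreaRect(w));print("box",b.tolist(),"hull",[ (p[0].tolist()) for p in cv2.approxPolyDP(w,2,True)])
print(plane("top",b,.03))
dk=((hsv[:,:,2]<70)&(r>0));yy,xx=np.nonzero(dk);print("neck px",xx.mean(),yy.mean(),xx.max(),yy.max(),plane("top",[(xx.mean(),yy.mean())],.03))
E
```

```text
tray sides [0.2674 0.1152 0.264  0.1154]
rack [ 0.6206 -0.1863  0.014 ] yaw of y 97.34091969648307 peg from tray [ 0.611  -0.1119]
peg ring [[ 0.6108 -0.112   0.0275]
 [ 0.6106 -0.0689  0.0275]
 [ 0.6119 -0.1553  0.0275]]
tin top [[ 0.53    0.0469  0.112 ]
 [ 0.5297  0.102   0.112 ]
 [ 0.5311 -0.0086  0.112 ]]
tin scene rim [[0.5313 0.0524 0.112 ]]
dip cup top [[ 0.4202 -0.2626  0.045 ]] scene [[ 0.4217 -0.2554  0.045 ]] grip top [[ 0.3947 -0.2617  0.156 ]] scene [[ 0.3969 -0.2631  0.156 ]]
box [[389.445556640625, 249.45542907714844], [409.13861083984375, 225.38612365722656], [446.11383056640625, 255.6385955810547], [426.4207763671875, 279.7078857421875]] hull [[409, 227], [391, 250], [417, 272], [430, 273], [440, 262], [439, 250]]
[[ 0.5264 -0.3415  0.03  ]
 [ 0.573  -0.3795  0.03  ]
 [ 0.5161 -0.4473  0.03  ]
 [ 0.4706 -0.4091  0.03  ]]
neck px 440.28 269.92 451 276 [[ 0.4891 -0.4354  0.03  ]]
```

>>> carry_out --deltas '[{"dx":0.54,"dy":0.16,"dz":-0.2,"rz":0.765,"gripper":1},{"dx":0.54,"dy":0.16,"dz":-0.2,"rz":0.765,"gripper":1},{"dx":0.54,"dy":0.16,"dz":-0.2,"rz":0.765,"gripper":1},{"dx":0.54,"dy":0.16,"dz":-0.2,"rz":0.765,"gripper":1},{"dx":0.54,"dy":0.16,"dz":-0.2,"rz":0.765,"gripper":1},{"dx":0.54,"dy":0.16,"dz":-0.2,"rz":0.765,"gripper":1},{"dx":0.54,"dy":0.16,"dz":-0.2,"rz":0.765,"gripper":1},{"dx":0.54,"dy":0.16,"dz":-0.2,"rz":0.765,"gripper":1}]'

```text
invalid input at $.deltas[0]: expected keys dx, dy, dz, rx, ry, rz, gripper
```

>>> carry_out --deltas '[{"dx":0.54,"dy":0.16,"dz":-0.2,"rz":0.765,"gripper":1},{"dx":0.54,"dy":0.16,"dz":-0.2,"rz":0.765,"gripper":1},{"dx":0.54,"dy":0.16,"dz":-0.2,"rz":0.765,"gripper":1},{"dx":0.54,"dy":0.16,"dz":-0.2,"rz":0.765,"gripper":1},{"rx":0.72,"ry":-0.6,"gripper":1},{"rx":0.72,"ry":-0.6,"gripper":1},{"rx":0.72,"ry":-0.6,"gripper":1},{"rx":0.72,"ry":-0.6,"gripper":1}]'

```text
invalid input at $.deltas[0]: expected keys dx, dy, dz, rx, ry, rz, gripper
```

>>> carry_out --deltas '[{"rx":0.72,"ry":-0.6,"gripper":1},{"rx":0.72,"ry":-0.6,"gripper":1},{"rx":0.72,"ry":-0.6,"gripper":1},{"rx":0.72,"ry":-0.6,"gripper":1},{"rx":0.72,"ry":-0.6,"gripper":1},{"rx":0.72,"ry":-0.6,"gripper":1},{"rx":0.72,"ry":-0.6,"gripper":1},{"rx":0.72,"ry":-0.6,"gripper":1}]'

```text
invalid input at $.deltas[0]: expected keys dx, dy, dz, rx, ry, rz, gripper
```

All keys are required, so I am resending with complete rows.

>>> carry_out --deltas '[{"dx":0.54,"dy":0.16,"dz":-0.2,"rx":0,"ry":0,"rz":0.765,"gripper":1},{"dx":0.54,"dy":0.16,"dz":-0.2,"rx":0,"ry":0,"rz":0.765,"gripper":1},{"dx":0.54,"dy":0.16,"dz":-0.2,"rx":0,"ry":0,"rz":0.765,"gripper":1},{"dx":0.54,"dy":0.16,"dz":-0.2,"rx":0,"ry":0,"rz":0.765,"gripper":1},{"dx":0.54,"dy":0.16,"dz":-0.2,"rx":0,"ry":0,"rz":0.765,"gripper":1},{"dx":0.54,"dy":0.16,"dz":-0.2,"rx":0,"ry":0,"rz":0.765,"gripper":1},{"dx":0.54,"dy":0.16,"dz":-0.2,"rx":0,"ry":0,"rz":0.765,"gripper":1},{"dx":0.54,"dy":0.16,"dz":-0.2,"rx":0,"ry":0,"rz":0.765,"gripper":1}]'

```text
time_s: 0.77
ee_pos: [0.322, -0.5554, 0.3398]
eef_rot: [0.944, 0.329, 0.0, -0.0]
wrist_force: [0.1, -0.7, 0.7]
gripper_width: 0.0854
finger_force: 0.0
```

>>> carry_out --deltas '[{"dx":0.54,"dy":0.16,"dz":-0.2,"rx":0,"ry":0,"rz":0.765,"gripper":1},{"dx":0.54,"dy":0.16,"dz":-0.2,"rx":0,"ry":0,"rz":0.765,"gripper":1},{"dx":0.54,"dy":0.16,"dz":-0.2,"rx":0,"ry":0,"rz":0.765,"gripper":1},{"dx":0.54,"dy":0.16,"dz":-0.2,"rx":0,"ry":0,"rz":0.765,"gripper":1},{"dx":0,"dy":0,"dz":0,"rx":0.72,"ry":-0.6,"rz":0,"gripper":1},{"dx":0,"dy":0,"dz":0,"rx":0.72,"ry":-0.6,"rz":0,"gripper":1},{"dx":0,"dy":0,"dz":0,"rx":0.72,"ry":-0.6,"rz":0,"gripper":1},{"dx":0,"dy":0,"dz":0,"rx":0.72,"ry":-0.6,"rz":0,"gripper":1}]'

```text
time_s: 1.43
ee_pos: [0.4072, -0.5304, 0.3083]
eef_rot: [0.897, 0.423, 0.12, -0.056]
wrist_force: [0.4, -0.5, -1.0]
gripper_width: 0.0853
finger_force: 0.0
```

>>> carry_out --deltas '[{"dx":0,"dy":0,"dz":0,"rx":0.72,"ry":-0.6,"rz":0,"gripper":1},{"dx":0,"dy":0,"dz":0,"rx":0.72,"ry":-0.6,"rz":0,"gripper":1},{"dx":0,"dy":0,"dz":0,"rx":0.72,"ry":-0.6,"rz":0,"gripper":1},{"dx":0,"dy":0,"dz":0,"rx":0.72,"ry":-0.6,"rz":0,"gripper":1},{"dx":0,"dy":0,"dz":0,"rx":0.72,"ry":-0.6,"rz":0,"gripper":1},{"dx":0,"dy":0,"dz":0,"rx":0.72,"ry":-0.6,"rz":0,"gripper":1},{"dx":0,"dy":0,"dz":0,"rx":0.72,"ry":-0.6,"rz":0,"gripper":1},{"dx":0,"dy":0,"dz":0,"rx":0.72,"ry":-0.6,"rz":0,"gripper":1}]'

```text
time_s: 2.1
ee_pos: [0.4066, -0.5308, 0.3083]
eef_rot: [0.835, 0.393, 0.348, -0.163]
wrist_force: [0.2, -0.8, 0.2]
gripper_width: 0.0854
finger_force: 0.0
```

```bash
cat >> h.py <<'E'
from scipy.spatial.transform import Rotation as Ro
def show():
    np.set_printoptions(precision=4,suppress=True)
    s=state();R=Ro.from_quat(s['eef_rot']).as_matrix()
    print("t",round(s['time_s'],2),"q",s['q'],"\ntcp",s['ee_pos'],"grasp",s['ee_pos']+tcp_to_grasp*R[:,2],"x",R[:,0],"y",R[:,1],"z",R[:,2],"F",s['wrist_force'],"w",s['gripper_width'],"ff",s['finger_force'])
    return s,R
E
python3 -c "from h import *;show()"
```

```text
t 2.1 q [ 1.3054  0.7011 -0.4102  1.2717 -0.4986  1.4595  0.3835] 
tcp [ 0.4066 -0.5308  0.3083] grasp [ 0.4768 -0.4465  0.1992] x [0.4487 0.5438 0.7092] y [ 0.77   -0.638   0.0021] z [ 0.4536  0.5452 -0.705 ] F [ 0.1976 -0.7852  0.178 ] w 0.08536678490207968 ff 0.0
```

>>> carry_out --deltas '[{"dx":0,"dy":0,"dz":-0.87,"rx":0,"ry":0,"rz":0,"gripper":1},{"dx":0,"dy":0,"dz":-0.87,"rx":0,"ry":0,"rz":0,"gripper":1},{"dx":0,"dy":0,"dz":-0.87,"rx":0,"ry":0,"rz":0,"gripper":1},{"dx":0.25,"dy":0.29,"dz":-0.4,"rx":0,"ry":0,"rz":0,"gripper":1},{"dx":0.25,"dy":0.29,"dz":-0.4,"rx":0,"ry":0,"rz":0,"gripper":1},{"dx":0.25,"dy":0.29,"dz":-0.4,"rx":0,"ry":0,"rz":0,"gripper":1},{"dx":0.25,"dy":0.29,"dz":-0.4,"rx":0,"ry":0,"rz":0,"gripper":1},{"dx":0,"dy":0,"dz":0,"rx":0,"ry":0,"rz":0,"gripper":1}]'

```text
time_s: 2.77
ee_pos: [0.4483, -0.4797, 0.1365]
eef_rot: [0.835, 0.394, 0.347, -0.166]
wrist_force: [0.1, 1.7, 0.4]
gripper_width: 0.0856
finger_force: 0.0
```

```bash
python3 - <<'E'
from h import *
show()
t=capture("top")[:,:,::-1];s=capture("scene")[:,:,::-1]
a=cv2.resize(t[200:330,370:500],(400,400));b=cv2.resize(s[190:290,310:410],(400,400))
cv2.imwrite("pics/g1.png",np.hstack([a,b]))
E
```

```text
t 2.77 q [ 1.2376  0.863  -0.4172  1.433  -0.4936  1.1537  0.4991] 
tcp [ 0.4483 -0.4797  0.1365] grasp [ 0.5176 -0.3946  0.0275] x [0.4486 0.5432 0.7097] y [ 0.7733 -0.634  -0.0034] z [ 0.4481  0.5503 -0.7045] F [0.1434 1.7041 0.4147] w 0.08563509932927263 ff 0.0
```

View pics/g1.png

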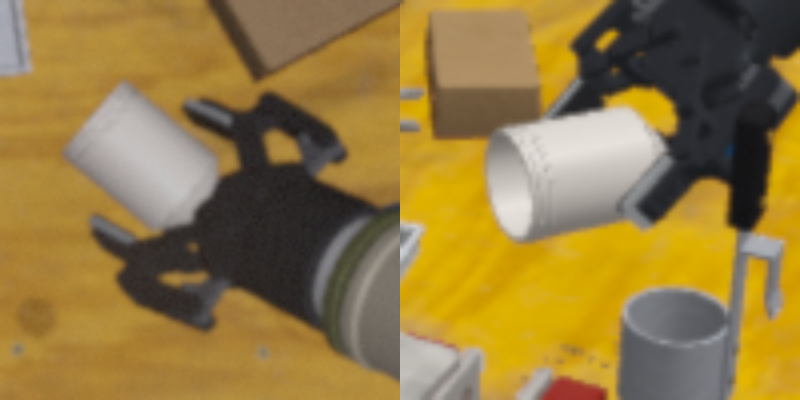

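The view shows both fingers straddling the cup's body evenly near its neck side, with nothing touched. I close now.

>>> carry_out --deltas '[{"dx":0,"dy":0,"dz":0,"rx":0,"ry":0,"rz":0,"gripper":-1},{"dx":0,"dy":0,"dz":0,"rx":0,"ry":0,"rz":0,"gripper":-1},{"dx":0,"dy":0,"dz":0,"rx":0,"ry":0,"rz":0,"gripper":-1},{"dx":0,"dy":0,"dz":0,"rx":0,"ry":0,"rz":0,"gripper":-1},{"dx":0,"dy":0,"dz":0,"rx":0,"ry":0,"rz":0,"gripper":-1},{"dx":0,"dy":0,"dz":0,"rx":0,"ry":0,"rz":0,"gripper":-1},{"dx":0,"dy":0,"dz":0,"rx":0,"ry":0,"rz":0,"gripper":-1},{"dx":0,"dy":0,"dz":0,"rx":0,"ry":0,"rz":0,"gripper":-1}]'

```text
time_s: 3.53
ee_pos: [0.4454, -0.4859, 0.1416]
eef_rot: [0.837, 0.392, 0.347, -0.16]
wrist_force: [-2.7, -3.1, 6.2]
gripper_width: 0.0583
finger_force: 64.5
```

>>> carry_out --deltas '[{"dx":0,"dy":0,"dz":0.4,"rx":0,"ry":0,"rz":0,"gripper":-1},{"dx":0,"dy":0,"dz":0.8,"rx":0,"ry":0,"rz":0,"gripper":-1},{"dx":0,"dy":0,"dz":0.8,"rx":0,"ry":0,"rz":0,"gripper":-1},{"dx":0,"dy":0,"dz":0.8,"rx":0,"ry":0,"rz":0,"gripper":-1},{"dx":0,"dy":0,"dz":0.8,"rx":0,"ry":0,"rz":0,"gripper":-1},{"dx":0,"dy":0,"dz":0.8,"rx":0,"ry":0,"rz":0,"gripper":-1},{"dx":0,"dy":0,"dz":0.4,"rx":0,"ry":0,"rz":0,"gripper":-1},{"dx":0,"dy":0,"dz":0,"rx":0,"ry":0,"rz":0,"gripper":-1}]'

```text
time_s: 4.2
ee_pos: [0.4467, -0.4843, 0.3379]
eef_rot: [0.836, 0.394, 0.347, -0.159]
wrist_force: [-0.5, -1.5, -1.8]
gripper_width: 0.0582
finger_force: 64.3
```

```bash
python3 -c "from h import *;show()"
```

```text
t 4.2 q [ 1.2498  0.6337 -0.4386  1.3162 -0.5228  1.4134  0.3105] 
tcp [ 0.4467 -0.4843  0.3379] grasp [ 0.5172 -0.4009  0.2283] x [0.4478 0.5489 0.7058] y [ 0.7694 -0.6388  0.0086] z [ 0.4556  0.5391 -0.7084] F [-0.5439 -1.4937 -1.7935] w 0.05822219384236968 ff 64.30822304465366
```

>>> carry_out --deltas '[{"dx":0,"dy":0,"dz":0,"rx":-0.72,"ry":0.6,"rz":0,"gripper":-1},{"dx":0,"dy":0,"dz":0,"rx":-0.72,"ry":0.6,"rz":0,"gripper":-1},{"dx":0,"dy":0,"dz":0,"rx":-0.72,"ry":0.6,"rz":0,"gripper":-1},{"dx":0,"dy":0,"dz":0,"rx":-0.72,"ry":0.6,"rz":0,"gripper":-1},{"dx":0,"dy":0,"dz":0,"rx":-0.72,"ry":0.6,"rz":0,"gripper":-1},{"dx":0,"dy":0,"dz":0,"rx":-0.72,"ry":0.6,"rz":0,"gripper":-1},{"dx":0,"dy":0,"dz":0,"rx":-0.72,"ry":0.6,"rz":0,"gripper":-1},{"dx":0,"dy":0,"dz":0,"rx":-0.72,"ry":0.6,"rz":0,"gripper":-1}]'

```text
time_s: 4.87
ee_pos: [0.4455, -0.484, 0.3306]
eef_rot: [0.898, 0.421, 0.116, -0.056]
wrist_force: [-0.1, 0.1, -1.4]
gripper_width: 0.0584
finger_force: 64.2
```

>>> carry_out --deltas '[{"dx":0,"dy":0,"dz":0,"rx":-0.72,"ry":0.6,"rz":0,"gripper":-1},{"dx":0,"dy":0,"dz":0,"rx":-0.72,"ry":0.6,"rz":0,"gripper":-1},{"dx":0,"dy":0,"dz":0,"rx":-0.72,"ry":0.6,"rz":0,"gripper":-1},{"dx":0,"dy":0,"dz":0,"rx":-0.72,"ry":0.6,"rz":0,"gripper":-1},{"dx":0,"dy":0,"dz":0,"rx":-0.72,"ry":0.6,"rz":0,"gripper":-1},{"dx":0,"dy":0,"dz":0,"rx":-0.72,"ry":0.6,"rz":0,"gripper":-1},{"dx":0,"dy":0,"dz":0,"rx":-0.72,"ry":0.6,"rz":0,"gripper":-1},{"dx":0,"dy":0,"dz":0,"rx":-0.72,"ry":0.6,"rz":0,"gripper":-1}]'

```text
time_s: 5.53
ee_pos: [0.4456, -0.4839, 0.3306]
eef_rot: [0.897, 0.422, -0.12, 0.055]
wrist_force: [-0.9, -0.5, -1.0]
gripper_width: 0.0579
finger_force: 64.2
```

>>> carry_out --deltas '[{"dx":0,"dy":0,"dz":0,"rx":-0.72,"ry":0.6,"rz":0,"gripper":-1},{"dx":0,"dy":0,"dz":0,"rx":-0.72,"ry":0.6,"rz":0,"gripper":-1},{"dx":0,"dy":0,"dz":0,"rx":-0.72,"ry":0.6,"rz":0,"gripper":-1},{"dx":0,"dy":0,"dz":0,"rx":-0.72,"ry":0.6,"rz":0,"gripper":-1},{"dx":0,"dy":0,"dz":0,"rx":-0.72,"ry":0.6,"rz":0,"gripper":-1},{"dx":0,"dy":0,"dz":0,"rx":-0.72,"ry":0.6,"rz":0,"gripper":-1},{"dx":0,"dy":0,"dz":0,"rx":-0.72,"ry":0.6,"rz":0,"gripper":-1},{"dx":0,"dy":0,"dz":0,"rx":-0.72,"ry":0.6,"rz":0,"gripper":-1}]'

```text
time_s: 6.2
ee_pos: [0.4458, -0.4838, 0.3306]
eef_rot: [0.835, 0.393, -0.348, 0.161]
wrist_force: [-0.3, -0.2, -1.9]
gripper_width: 0.058
finger_force: 64.3
```

```bash
python3 -c "from h import *;show()"
```

```text
t 6.2 q [ 0.5712  0.529   0.0075  1.4514  0.7988  1.3647 -0.3686] 
tcp [ 0.4458 -0.4838  0.3306] grasp [ 0.3754 -0.5679  0.2215] x [ 0.4479  0.5447 -0.709 ] y [ 0.7696 -0.6385 -0.0043] z [-0.455  -0.5438 -0.7052] F [-0.3106 -0.202  -1.9015] w 0.058032909594500366 ff 64.26256905120653
```

>>> carry_out --deltas '[{"dx":0.27,"dy":0.75,"dz":0.12,"rx":0,"ry":0,"rz":0.547,"gripper":-1},{"dx":0.27,"dy":0.75,"dz":0.12,"rx":0,"ry":0,"rz":0.547,"gripper":-1},{"dx":0.27,"dy":0.75,"dz":0.12,"rx":0,"ry":0,"rz":0.547,"gripper":-1},{"dx":0.27,"dy":0.75,"dz":0.12,"rx":0,"ry":0,"rz":0.547,"gripper":-1},{"dx":0.27,"dy":0.75,"dz":0.12,"rx":0,"ry":0,"rz":0.547,"gripper":-1},{"dx":0.27,"dy":0.75,"dz":0.12,"rx":0,"ry":0,"rz":0.547,"gripper":-1},{"dx":0.27,"dy":0.75,"dz":0.12,"rx":0,"ry":0,"rz":0.547,"gripper":-1},{"dx":0.27,"dy":0.75,"dz":0.12,"rx":0,"ry":0,"rz":0.547,"gripper":-1}]'

```text
time_s: 6.87
ee_pos: [0.5322, -0.2426, 0.3694]
eef_rot: [0.766, 0.517, -0.318, 0.212]
wrist_force: [0.6, -0.9, -0.8]
gripper_width: 0.0583
finger_force: 64.8
```

>>> carry_out --deltas '[{"dx":0.27,"dy":0.75,"dz":0,"rx":0,"ry":0,"rz":0.547,"gripper":-1},{"dx":0.27,"dy":0.75,"dz":0,"rx":0,"ry":0,"rz":0.547,"gripper":-1},{"dx":0.27,"dy":0.75,"dz":0,"rx":0,"ry":0,"rz":0.547,"gripper":-1},{"dx":0.27,"dy":0.75,"dz":0,"rx":0,"ry":0,"rz":0.547,"gripper":-1},{"dx":0.27,"dy":0.75,"dz":0,"rx":0,"ry":0,"rz":0.547,"gripper":-1},{"dx":0.27,"dy":0.75,"dz":0,"rx":0,"ry":0,"rz":0.547,"gripper":-1},{"dx":0.27,"dy":0.75,"dz":0,"rx":0,"ry":0,"rz":0.547,"gripper":-1},{"dx":0.27,"dy":0.75,"dz":0,"rx":0,"ry":0,"rz":0.547,"gripper":-1}]'

```text
time_s: 7.53
ee_pos: [0.6186, -0.0027, 0.369]
eef_rot: [0.678, 0.627, -0.283, 0.258]
wrist_force: [0.7, -0.8, -1.2]
gripper_width: 0.0584
finger_force: 64.8
```

>>> carry_out --deltas '[{"dx":0,"dy":0,"dz":0,"rx":0,"ry":0,"rz":0,"gripper":-1},{"dx":0,"dy":0,"dz":0,"rx":0,"ry":0,"rz":0,"gripper":-1}]'

```text
time_s: 7.7
ee_pos: [0.6186, -0.0014, 0.3687]
eef_rot: [0.678, 0.628, -0.282, 0.258]
wrist_force: [-0.5, -0.7, -2.2]
gripper_width: 0.0578
finger_force: 64.9
```

```bash
python3 - <<'E'
from h import *
show()
t=capture("top")[:,:,::-1];s=capture("scene")[:,:,::-1]
cv2.imwrite("pics/topA.png",t);cv2.imwrite("pics/sceneA.png",s)
p=proj("scene",[(.611,-.112,.2)])[0];q=proj("top",[(.611,-.112,.2)])[0];print(p,q)
x,y=int(p[0])-60,int(p[1])-75;u,v=int(q[0])-60,int(q[1])-75;print(x,y,u,v)
cv2.imwrite("pics/h1.png",np.hstack([cv2.resize(s[y:y+150,x:x+100],(400,600)),cv2.resize(t[v:v+150,u:u+100],(400,600))]))
E
```

```text
t 7.7 q [-0.0283  0.496  -0.3177  1.4318  0.8509  1.6266 -0.5381] 
tcp [ 0.6186 -0.0014  0.3687] grasp [ 0.6097 -0.1103  0.2592] x [ 0.0512  0.7062 -0.7062] y [ 0.997  -0.0771 -0.0047] z [-0.0578 -0.7038 -0.708 ] F [-0.5317 -0.7245 -2.2321] w 0.057812537726799056 ff 64.91454252464777
[240.8    201.4983] [260.5057 178.1481]
180 126 200 103
```

View pics/h1.png

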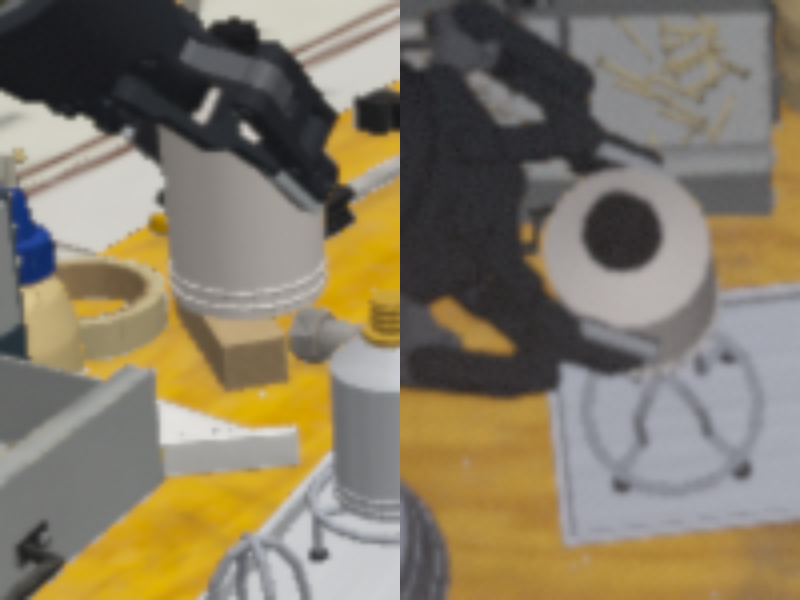

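The cup hangs mouth down. In the scene crop its rim spans x 168..328 with the bottom at y≈318. In the top crop the black collar disc is at (622,231). I now work out the offset to the peg.

```bash
python3 - <<'E'
from h import *
np.set_printoptions(precision=4,suppress=True)
t=cv2.imread("pics/topA.png");s=cv2.imread("pics/sceneA.png")
hs=cv2.cvtColor(t,cv2.COLOR_BGR2HSV)
ht=hs[103:253,200:300];m=((ht[:,:,2]<75)).astype(np.uint8);m[:, :44]=0
n,l,st,ce=cv2.connectedComponentsWithStats(m);
for i in range(1,n):
    if st[i,4]>60: print("dark",st[i],ce[i]+[200,103])
tops=[ce[i]+[200,103] for i in range(1,n) if 200<st[i,4]<500]
for z in(.315,.30): print("neck at z",z,plane("top",tops or [(255.5,160.8)],z))
# scene white body rows extents
hv=cv2.cvtColor(s,cv2.COLOR_BGR2HSV)
for r in (165,172,180,185,190,195,198,200,202,204,205,206,207):
    g=s[r,215:268].astype(int);ok=(np.ptp(g,axis=1)<30)&(g.mean(1)>95);k=np.nonzero(ok)[0]
    print(r,k.min()+215 if len(k) else 0,k.max()+215 if len(k) else 0)
# predicted rim and edges for cup with axis over x,y mouth at zm
for x,y,zm in((.6097,-.1103,.205),(.611,-.112,.205)):
    a=np.linspace(0,2*np.pi,200);p=proj("scene",np.c_[x+.03*np.cos(a),y+.03*np.sin(a),a*0+zm])
    pu=proj("scene",np.c_[x+.03*np.cos(a),y+.03*np.sin(a),a*0+zm+.06])
    print("pred rim",p.min(0),p.max(0),"upper",pu.min(0),pu.max(0))
E
```

```text
dark [ 44  16  21  28 157] [247.7962 135.2357]
dark [ 46  48  19  19 272] [254.9853 160.4743]
dark [44 81 16 12 88] [249.9318 191.5568]
neck at z 0.315 [[ 0.6019 -0.1143  0.315 ]]
neck at z 0.3 [[ 0.6069 -0.1127  0.3   ]]
165 215 239
172 215 267
180 215 259
185 222 260
190 223 260
195 223 260
198 223 259
200 224 258
202 225 257
204 229 261
205 235 262
206 254 265
207 253 267
pred rim [221.192  191.3022] [260.0512 207.5741] upper [218.2708 155.9685] [258.6153 170.4008]
pred rim [221.1474 190.7658] [259.9191 206.9635] upper [218.2315 155.4932] [258.4816 169.8571]
```

>>> carry_out --deltas '[{"dx":0.06,"dy":0,"dz":-0.4,"rx":0,"ry":0,"rz":0,"gripper":-1},{"dx":0,"dy":0,"dz":-0.8,"rx":0,"ry":0,"rz":0,"gripper":-1},{"dx":0,"dy":0,"dz":-0.8,"rx":0,"ry":0,"rz":0,"gripper":-1},{"dx":0,"dy":0,"dz":-0.35,"rx":0,"ry":0,"rz":0,"gripper":-1},{"dx":0,"dy":0,"dz":0,"rx":0,"ry":0,"rz":0,"gripper":-1},{"dx":0,"dy":0,"dz":0,"rx":0,"ry":0,"rz":0,"gripper":-1}]'

```text
time_s: 8.3
ee_pos: [0.6209, -0.0053, 0.2762]
eef_rot: [0.68, 0.626, -0.283, 0.258]
wrist_force: [0.5, -0.6, -0.2]
gripper_width: 0.0578
finger_force: 64.8
```

```bash
python3 - <<'E'
from h import *
show()
t=capture("top")[:,:,::-1];s=capture("scene")[:,:,::-1]
cv2.imwrite("pics/topB.png",t);cv2.imwrite("pics/sceneB.png",s)
for n,im in(("top",t),("scene",s)): print(n,proj(n,[(.611,-.112,.115),(.611,-.112,.2),(.611,-.112,.03)]).tolist())
cv2.imwrite("pics/h2.png",np.hstack([cv2.resize(s[180:320,200:300],(400,560)),cv2.resize(t[120:260,210:310],(400,560))]))
E
```

```text
t 8.3 q [-0.0289  0.5864 -0.3056  1.5152  0.8772  1.5097 -0.6635] 
tcp [ 0.6209 -0.0053  0.2762] grasp [ 0.6114 -0.1144  0.1669] x [ 0.0569  0.7042 -0.7077] y [ 0.9965 -0.0836 -0.0031] z [-0.0614 -0.7051 -0.7065] F [ 0.4629 -0.6089 -0.1736] w 0.05783011088210555 ff 64.80910336713734
top [[264.5865259831636, 192.1755693249711], [260.50567550145774, 178.14811228739424], [267.9945428565388, 203.89809056866872]]
scene [[243.60213017108322, 248.20370658422237], [240.80004513916427, 201.49827178548088], [246.14817921132322, 290.5742449983133]]
```

View pics/h2.png

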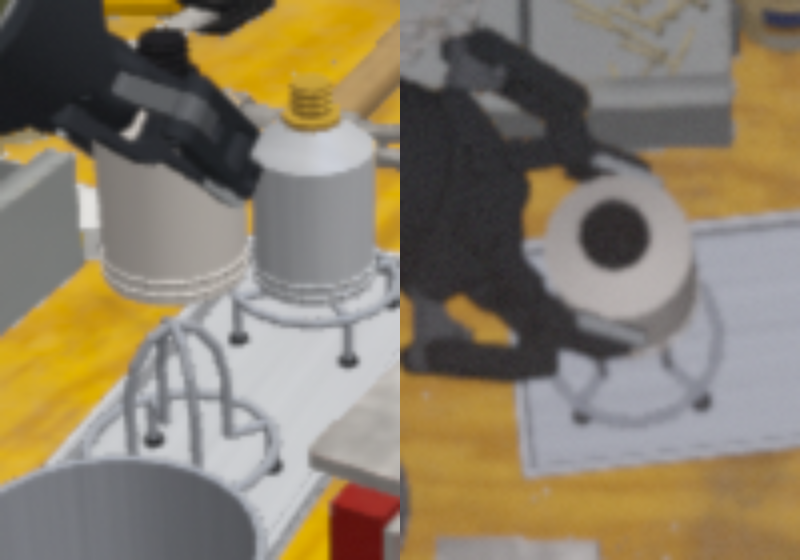

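The cup is just above the peg: rim from 101 to 252 in the scene crop, peg tip at (172,322), collar at (614,234) in the top crop. It looks a few mm off toward the right, so I measure it.

```bash
cat > m.py <<'E'
from h import *
def meas(tn,sn,zc,zm,peg=(.611,-.112)):
    t=cv2.imread(tn);s=cv2.imread(sn)
    q=proj("top",[(*peg,zc)])[0];u,v=int(q[0])-20,int(q[1])-20
    h=cv2.cvtColor(t,cv2.COLOR_BGR2HSV)[v:v+40,u:u+40]
    n,l,st,ce=cv2.connectedComponentsWithStats((h[:,:,2]<75).astype(np.uint8))
    for i in range(1,n):
        if 150<st[i,4]<400: print("collar",st[i],ce[i]+[u,v],plane("top",[ce[i]+[u,v]],zc)[0])
    p=proj("scene",[(*peg,zm)])[0]
    for r in range(int(p[1])-6,int(p[1])+14,2):
        g=s[r,:].astype(int);ok=(np.ptp(g,axis=1)<30)&(g.mean(1)>95);ok[:205]=0;ok[275:]=0
        k=np.nonzero(ok)[0]; runs=np.split(k,np.nonzero(np.diff(k)>1)[0]+1); print(r,[(a[0],a[-1]) for a in runs if len(a)>3])
    a=np.linspace(0,2*np.pi,200);c=proj("scene",np.c_[peg[0]+.03*np.cos(a),peg[1]+.03*np.sin(a),a*0+zm]);print("pred rim over peg",c.min(0),c.max(0))
E
python3 - <<'E'
from m import *
np.set_printoptions(precision=4,suppress=True)
s,R=show()
meas("pics/topB.png","pics/sceneB.png",.208,.116)
E
```

```text
t 8.4 q [-0.0294  0.5839 -0.3062  1.5129  0.8773  1.5099 -0.6636] 
tcp [ 0.6216 -0.0047  0.2785] grasp [ 0.6127 -0.1136  0.1691] x [ 0.0598  0.7049 -0.7068] y [ 0.9965 -0.0832  0.0014] z [-0.0578 -0.7044 -0.7074] F [ 0.1689 -0.8735 -0.9905] w 0.058542854500979014 ff 64.80778436121994
collar [  0   0  30  16 164] [250.6585 159.6037] [ 0.6387 -0.0964  0.208 ]
collar [ 16  15  16  16 200] [263.155 178.285] [ 0.6085 -0.1169  0.208 ]
241 [(np.int64(205), np.int64(274))]
243 [(np.int64(205), np.int64(274))]
245 [(np.int64(205), np.int64(220)), (np.int64(226), np.int64(274))]
247 [(np.int64(205), np.int64(218)), (np.int64(226), np.int64(274))]
249 [(np.int64(205), np.int64(216)), (np.int64(227), np.int64(274))]
251 [(np.int64(205), np.int64(214)), (np.int64(228), np.int64(274))]
253 [(np.int64(205), np.int64(211)), (np.int64(231), np.int64(274))]
255 [(np.int64(205), np.int64(210)), (np.int64(237), np.int64(274))]
257 [(np.int64(246), np.int64(274))]
259 [(np.int64(243), np.int64(274))]
pred rim over peg [225.1067 238.7629] [261.8736 257.1662]
```

>>> carry_out --deltas '[{"dx":0.03,"dy":0.09,"dz":0,"rx":0,"ry":0,"rz":0,"gripper":-1},{"dx":0,"dy":0,"dz":0,"rx":0,"ry":0,"rz":0,"gripper":-1},{"dx":0,"dy":0,"dz":-0.25,"rx":0,"ry":0,"rz":0,"gripper":-1},{"dx":0,"dy":0,"dz":-0.25,"rx":0,"ry":0,"rz":0,"gripper":-1},{"dx":0,"dy":0,"dz":-0.25,"rx":0,"ry":0,"rz":0,"gripper":-1},{"dx":0,"dy":0,"dz":-0.25,"rx":0,"ry":0,"rz":0,"gripper":-1},{"dx":0,"dy":0,"dz":0,"rx":0,"ry":0,"rz":0,"gripper":-1},{"dx":0,"dy":0,"dz":0,"rx":0,"ry":0,"rz":0,"gripper":-1}]'

```text
time_s: 9.07
ee_pos: [0.6219, -0.0009, 0.2353]
eef_rot: [0.679, 0.626, -0.283, 0.258]
wrist_force: [-1.0, 0.6, -1.9]
gripper_width: 0.058
finger_force: 64.8
```

```bash
python3 - <<'E'
from m import *
np.set_printoptions(precision=4,suppress=True)
s,R=show()
cv2.imwrite("pics/topC.png",capture("top")[:,:,::-1]);cv2.imwrite("pics/sceneC.png",capture("scene")[:,:,::-1])
meas("pics/topC.png","pics/sceneC.png",.168,.076)
E
```

```text
t 9.07 q [-0.0389  0.637  -0.3007  1.5364  0.8916  1.4662 -0.7194] 
tcp [ 0.6219 -0.0009  0.2353] grasp [ 0.6125 -0.1099  0.126 ] x [ 0.0557  0.7046 -0.7074] y [ 0.9966 -0.0825 -0.0037] z [-0.0609 -0.7048 -0.7068] F [-1.0215  0.626  -1.8567] w 0.05800172234123442 ff 64.81104625478991
collar [ 13  15  16  15 179] [262.3296 184.648 ] [ 0.6095 -0.1124  0.168 ]
262 [(np.int64(226), np.int64(274))]
264 [(np.int64(225), np.int64(274))]
266 [(np.int64(225), np.int64(274))]
268 [(np.int64(226), np.int64(274))]
270 [(np.int64(226), np.int64(274))]
272 [(np.int64(227), np.int64(274))]
274 [(np.int64(229), np.int64(274))]
276 [(np.int64(229), np.int64(274))]
278 [(np.int64(227), np.int64(274))]
280 [(np.int64(226), np.int64(274))]
pred rim over peg [226.7575 258.8228] [262.69   278.0485]
```

>>> carry_out --deltas '[{"dx":0,"dy":0,"dz":-0.2,"rx":0,"ry":0,"rz":0,"gripper":-1},{"dx":0,"dy":0,"dz":-0.2,"rx":0,"ry":0,"rz":0,"gripper":-1},{"dx":0,"dy":0,"dz":-0.2,"rx":0,"ry":0,"rz":0,"gripper":-1},{"dx":0,"dy":0,"dz":-0.2,"rx":0,"ry":0,"rz":0,"gripper":-1},{"dx":0,"dy":0,"dz":0,"rx":0,"ry":0,"rz":0,"gripper":-1},{"dx":0,"dy":0,"dz":0,"rx":0,"ry":0,"rz":0,"gripper":-1}]'

```text
time_s: 9.67
ee_pos: [0.622, -0.0008, 0.2038]
eef_rot: [0.679, 0.626, -0.282, 0.258]
wrist_force: [0.2, 1.2, -0.3]
gripper_width: 0.0584
finger_force: 64.8
```

```bash
python3 - <<'E'
from m import *
np.set_printoptions(precision=4,suppress=True)
s,R=show()
t=capture("top")[:,:,::-1];s=capture("scene")[:,:,::-1]
cv2.imwrite("pics/topD.png",t);cv2.imwrite("pics/sceneD.png",s)
meas("pics/topD.png","pics/sceneD.png",.136,.044)
cv2.imwrite("pics/h3.png",np.hstack([cv2.resize(s[210:310,200:300],(400,400)),cv2.resize(t[140:240,210:310],(400,400))]))
E
```

```text
t 9.67 q [-0.0432  0.6768 -0.2946  1.5516  0.906   1.4296 -0.7606] 
tcp [ 0.622  -0.0008  0.2038] grasp [ 0.6127 -0.1098  0.0944] x [ 0.0562  0.7048 -0.7072] y [ 0.9966 -0.0824 -0.0029] z [-0.0603 -0.7046 -0.707 ] F [ 0.2216  1.1606 -0.3298] w 0.05838403845063677 ff 64.81063074125615
collar [ 14  15  15  14 168] [263.7917 189.6071] [ 0.6098 -0.1123  0.136 ]
277 [(np.int64(227), np.int64(274))]
279 [(np.int64(226), np.int64(274))]
281 [(np.int64(225), np.int64(274))]
283 [(np.int64(223), np.int64(274))]
285 [(np.int64(221), np.int64(274))]
287 [(np.int64(219), np.int64(274))]
289 [(np.int64(217), np.int64(274))]
291 [(np.int64(215), np.int64(274))]
293 [(np.int64(214), np.int64(274))]
295 [(np.int64(212), np.int64(268)), (np.int64(270), np.int64(274))]
pred rim over peg [228.0264 274.253 ] [263.3178 294.0717]
```

View pics/h3.png

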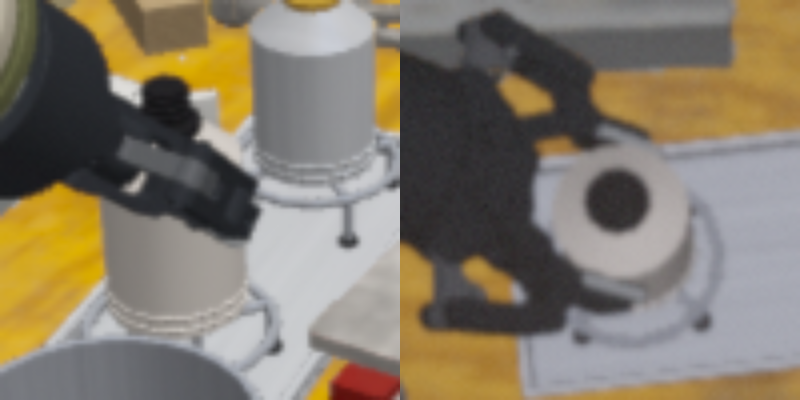

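The cup sits over the peg, its rim a little above the wire ring. Lowering on to contact.

>>> carry_out --deltas '[{"dx":0,"dy":0,"dz":-0.1,"rx":0,"ry":0,"rz":0,"gripper":-1},{"dx":0,"dy":0,"dz":-0.1,"rx":0,"ry":0,"rz":0,"gripper":-1},{"dx":0,"dy":0,"dz":-0.1,"rx":0,"ry":0,"rz":0,"gripper":-1},{"dx":0,"dy":0,"dz":0,"rx":0,"ry":0,"rz":0,"gripper":-1},{"dx":0,"dy":0,"dz":0,"rx":0,"ry":0,"rz":0,"gripper":-1}]'

```text
time_s: 10.18
ee_pos: [0.6225, -0.0006, 0.1939]
eef_rot: [0.68, 0.626, -0.282, 0.26]
wrist_force: [-2.9, 2.0, 8.0]
gripper_width: 0.0579
finger_force: 65.8
```

>>> carry_out --deltas '[{"dx":0,"dy":0,"dz":-0.05,"rx":0,"ry":0,"rz":0,"gripper":-1},{"dx":0,"dy":0,"dz":0,"rx":0,"ry":0,"rz":0,"gripper":-1},{"dx":0,"dy":0,"dz":0,"rx":0,"ry":0,"rz":0,"gripper":-1}]'

```text
time_s: 10.43
ee_pos: [0.6225, -0.0006, 0.1934]
eef_rot: [0.68, 0.625, -0.282, 0.26]
wrist_force: [-6.5, 3.0, 18.6]
gripper_width: 0.0584
finger_force: 66.9
```

>>> carry_out --deltas '[{"dx":0,"dy":0,"dz":0.04,"rx":0,"ry":0,"rz":0,"gripper":-1},{"dx":0,"dy":0,"dz":0,"rx":0,"ry":0,"rz":0,"gripper":0.85},{"dx":0,"dy":0,"dz":0,"rx":0,"ry":0,"rz":0,"gripper":0.85},{"dx":0,"dy":0,"dz":0,"rx":0,"ry":0,"rz":0,"gripper":0.85},{"dx":0,"dy":0,"dz":0,"rx":0,"ry":0,"rz":0,"gripper":0.85},{"dx":0,"dy":0,"dz":0,"rx":0,"ry":0,"rz":0,"gripper":0.85}]'

```text
time_s: 10.93
ee_pos: [0.6217, -0.0012, 0.1917]
eef_rot: [0.68, 0.626, -0.283, 0.258]
wrist_force: [-5.4, 0.3, 0.8]
gripper_width: 0.0787
finger_force: 0.0
```

```bash
python3 - <<'E'
from m import *
np.set_printoptions(precision=4,suppress=True)
show()
t=capture("top")[:,:,::-1];s=capture("scene")[:,:,::-1]
cv2.imwrite("pics/topE.png",t);cv2.imwrite("pics/sceneE.png",s)
meas("pics/topE.png","pics/sceneE.png",.122,.030)
cv2.imwrite("pics/h4.png",np.hstack([cv2.resize(s[210:310,200:300],(400,400)),cv2.resize(t[140:240,210:310],(400,400))]))
E
```

```text
t 10.93 q [-0.0448  0.6925 -0.2917  1.5567  0.9115  1.4165 -0.7766] 
tcp [ 0.6217 -0.0012  0.1917] grasp [ 0.6122 -0.1102  0.0824] x [ 0.057   0.7044 -0.7075] y [ 0.9965 -0.0835 -0.0029] z [-0.0611 -0.7049 -0.7067] F [-5.4415  0.292   0.7855] w 0.07872238998007586 ff 0.0
collar [ 13  13  15  14 163] [264.0429 190.5706] [ 0.612  -0.1116  0.122 ]
284 [(np.int64(222), np.int64(274))]
286 [(np.int64(220), np.int64(274))]
288 [(np.int64(218), np.int64(274))]
290 [(np.int64(216), np.int64(274))]
292 [(np.int64(215), np.int64(274))]
294 [(np.int64(213), np.int64(274))]
296 [(np.int64(211), np.int64(268)), (np.int64(270), np.int64(274))]
298 [(np.int64(207), np.int64(274))]
300 [(np.int64(205), np.int64(245)), (np.int64(251), np.int64(274))]
302 [(np.int64(205), np.int64(245)), (np.int64(255), np.int64(274))]
pred rim over peg [228.5677 280.8389] [263.5857 300.9001]
```

View pics/h4.png

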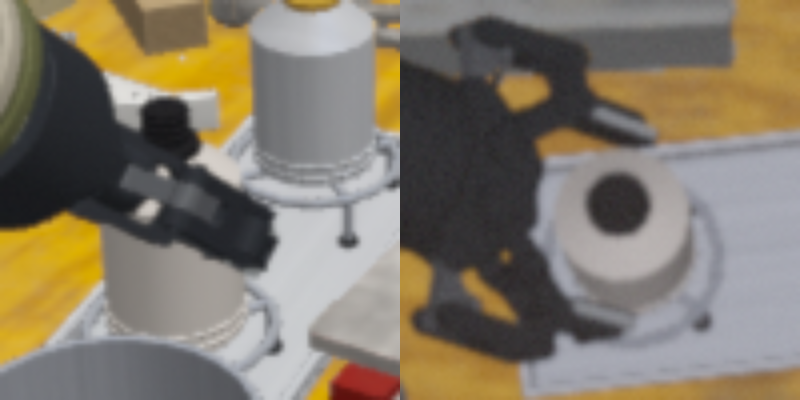

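>>> carry_out --deltas '[{"dx":-0.05,"dy":0,"dz":0,"rx":0,"ry":0,"rz":0,"gripper":0.85},{"dx":0,"dy":0,"dz":0,"rx":0,"ry":0,"rz":0,"gripper":0.85},{"dx":0,"dy":0,"dz":0,"rx":0,"ry":0,"rz":0,"gripper":0.85}]'

```text
time_s: 11.28
ee_pos: [0.6204, -0.0006, 0.1922]
eef_rot: [0.679, 0.626, -0.282, 0.259]
wrist_force: [0.9, 0.8, -0.0]
gripper_width: 0.0788
finger_force: 0.0
```

>>> carry_out --deltas '[{"dx":0.015,"dy":0.18,"dz":0.18,"rx":0,"ry":0,"rz":0,"gripper":0.85},{"dx":0.03,"dy":0.35,"dz":0.35,"rx":0,"ry":0,"rz":0,"gripper":0.85},{"dx":0.03,"dy":0.35,"dz":0.35,"rx":0,"ry":0,"rz":0,"gripper":0.85},{"dx":0.03,"dy":0.35,"dz":0.35,"rx":0,"ry":0,"rz":0,"gripper":0.85},{"dx":0.03,"dy":0.35,"dz":0.35,"rx":0,"ry":0,"rz":0,"gripper":0.85},{"dx":0,"dy":0,"dz":0.9,"rx":0,"ry":0,"rz":0,"gripper":0.85},{"dx":0,"dy":0,"dz":0.9,"rx":0,"ry":0,"rz":0,"gripper":0.85},{"dx":0,"dy":0,"dz":0.5,"rx":0,"ry":0,"rz":0,"gripper":0.85}]'

```text
time_s: 11.95
ee_pos: [0.626, 0.0638, 0.3524]
eef_rot: [0.68, 0.626, -0.28, 0.26]
wrist_force: [0.7, -0.4, 1.4]
gripper_width: 0.0793
finger_force: 0.0
```

```bash
python3 - <<'E'
from m import *
np.set_printoptions(precision=4,suppress=True)
show()
t=capture("top")[:,:,::-1];s=capture("scene")[:,:,::-1]
cv2.imwrite("pics/topF.png",t);cv2.imwrite("pics/sceneF.png",s)
meas("pics/topF.png","pics/sceneF.png",.122,.030)
# red vise extents & dipper again
E
```

```text
t 11.95 q [-0.1179  0.5589 -0.3364  1.3783  0.8385  1.6839 -0.6277] 
tcp [0.626  0.0638 0.3524] grasp [ 0.6175 -0.045   0.2428] x [ 0.0599  0.7061 -0.7056] y [ 0.9967 -0.0812  0.0033] z [-0.055  -0.7035 -0.7086] F [ 0.6938 -0.3809  1.3924] w 0.07928920783503567 ff 0.0
collar [ 13  13  15  14 162] [264.0864 190.5802] [ 0.612  -0.1116  0.122 ]
284 [(np.int64(222), np.int64(274))]
286 [(np.int64(220), np.int64(274))]
288 [(np.int64(218), np.int64(274))]
290 [(np.int64(216), np.int64(274))]
292 [(np.int64(215), np.int64(274))]
294 [(np.int64(213), np.int64(274))]
296 [(np.int64(211), np.int64(268)), (np.int64(270), np.int64(274))]
298 [(np.int64(207), np.int64(274))]
300 [(np.int64(205), np.int64(246)), (np.int64(250), np.int64(274))]
302 [(np.int64(205), np.int64(247)), (np.int64(255), np.int64(274))]
pred rim over peg [228.5677 280.8389] [263.5857 300.9001]
```

>>> carry_out --deltas '[{"dx":-0.48,"dy":-0.68,"dz":0.12,"rx":0.935,"ry":-0.076,"rz":0,"gripper":0.1},{"dx":-0.48,"dy":-0.68,"dz":0.12,"rx":0.935,"ry":-0.076,"rz":0,"gripper":0.1},{"dx":-0.48,"dy":-0.68,"dz":0.12,"rx":0.935,"ry":-0.076,"rz":0,"gripper":0.1},{"dx":-0.48,"dy":-0.68,"dz":0.12,"rx":0.935,"ry":-0.076,"rz":0,"gripper":0.1},{"dx":-0.48,"dy":-0.68,"dz":0.12,"rx":0.935,"ry":-0.076,"rz":0,"gripper":0.1},{"dx":-0.48,"dy":-0.68,"dz":0.12,"rx":0.935,"ry":-0.076,"rz":0,"gripper":0.1},{"dx":-0.48,"dy":-0.68,"dz":0,"rx":0.935,"ry":-0.076,"rz":0,"gripper":0.1},{"dx":-0.48,"dy":-0.68,"dz":0,"rx":0.935,"ry":-0.076,"rz":0,"gripper":0.1}]'

```text
time_s: 12.72
ee_pos: [0.4711, -0.1557, 0.3768]
eef_rot: [0.729, 0.672, -0.095, 0.087]
wrist_force: [-0.7, -0.7, -0.2]
gripper_width: 0.047
finger_force: 0.0
```

>>> carry_out --deltas '[{"dx":-0.48,"dy":-0.68,"dz":0,"rx":0.935,"ry":-0.076,"rz":0,"gripper":0.1},{"dx":-0.48,"dy":-0.68,"dz":0,"rx":0.935,"ry":-0.076,"rz":0,"gripper":0.1},{"dx":-0.48,"dy":-0.68,"dz":0,"rx":0.935,"ry":-0.076,"rz":0,"gripper":0.1},{"dx":-0.48,"dy":-0.68,"dz":0,"rx":0.935,"ry":-0.076,"rz":0,"gripper":0.1},{"dx":0,"dy":0,"dz":0,"rx":0,"ry":0,"rz":0.85,"gripper":0.1},{"dx":0,"dy":0,"dz":0,"rx":0,"ry":0,"rz":0.85,"gripper":0.1},{"dx":0,"dy":0,"dz":0,"rx":0,"ry":0,"rz":0.85,"gripper":0.1},{"dx":0,"dy":0,"dz":0,"rx":0,"ry":0,"rz":0,"gripper":0.1}]'

```text
time_s: 13.38
ee_pos: [0.3952, -0.2638, 0.3762]
eef_rot: [0.671, 0.741, -0.0, -0.001]
wrist_force: [-0.1, -0.2, 0.4]
gripper_width: 0.0472
finger_force: 0.0
```

```bash
python3 - <<'E'
from h import *
show()
t=cv2.imread("pics/topF.png");s=cv2.imread("pics/sceneF.png")
hv=cv2.cvtColor(t,cv2.COLOR_BGR2HSV)
m=np.zeros(t.shape[:2],np.uint8);m[308:330,338:368]=(hv[308:330,338:368,2]<70)
c=max(cv2.findContours(m,0,1)[0],key=cv2.contourArea);print("grip top",cv2.minAreaRect(c),cv2.boxPoints(cv2.minAreaRect(c)).round(1).tolist())
m=np.zeros(t.shape[:2],np.uint8);m[210:255,385:408]=(s[210:255,385:408].max(2)<70)
c=max(cv2.findContours(m,0,1)[0],key=cv2.contourArea);print("grip scene",cv2.minAreaRect(c),cv2.boundingRect(c))
for n in("top","scene"): print(n,proj(n,[(.396,-.262,.156),(.396,-.262,.134),(.396,-.262,.1)]).tolist())
E
```

```text
t 13.38 q [ 0.6862  0.0869 -0.1748  1.8013  0.0161  1.2571  0.6065] 
tcp [ 0.3952 -0.2638  0.3762] grasp [ 0.3949 -0.2636  0.2215] x [-0.0993  0.9951  0.0012] y [ 0.9951  0.0993 -0.0021] z [-0.0022  0.001  -1.    ] F [-0.129  -0.2306  0.3834] w 0.0471559960904252 ff 0.0
grip top ((352.5199890136719, 318.1399841308594), (6.9296464920043945, 13.435029029846191), 81.8698959350586) [[345.3999938964844, 315.70001220703125], [358.70001220703125, 313.79998779296875], [359.70001220703125, 320.6000061035156], [346.3999938964844, 322.5]]
grip scene ((396.8345031738281, 230.9862060546875), (8.636731147766113, 32.221649169921875), 4.763641834259033) (392, 215, 11, 33)
top [[353.081075445867, 317.2477284487144], [351.9278324801684, 317.69258946071164], [350.25285468430485, 318.33880142078755]]
scene [[399.2669331138354, 217.85123554196016], [398.0406738999212, 229.33085696701775], [396.2026266571819, 246.53306175911175]]
```

>>> carry_out --deltas '[{"dx":0,"dy":0.03,"dz":-0.5,"rx":0,"ry":0,"rz":0.4,"gripper":0.1},{"dx":0,"dy":0,"dz":-0.6,"rx":0,"ry":0,"rz":0,"gripper":0.1},{"dx":0,"dy":0,"dz":-0.6,"rx":0,"ry":0,"rz":0,"gripper":0.1},{"dx":0,"dy":0,"dz":-0.45,"rx":0,"ry":0,"rz":0,"gripper":0.1},{"dx":0,"dy":0,"dz":0,"rx":0,"ry":0,"rz":0,"gripper":0.1},{"dx":0,"dy":0,"dz":0,"rx":0,"ry":0,"rz":0,"gripper":0.1}]'

```text
time_s: 13.88
ee_pos: [0.3952, -0.2622, 0.2898]
eef_rot: [0.662, 0.75, -0.001, -0.002]
wrist_force: [0.1, -0.4, 0.8]
gripper_width: 0.0472
finger_force: 0.0
```

```bash
python3 - <<'E'
from h import *
show()
t=capture("top")[:,:,::-1];s=capture("scene")[:,:,::-1]
cv2.imwrite("pics/g2.png",np.hstack([cv2.resize(s[190:310,340:440],(400,480)),cv2.resize(t[240:360,300:400],(400,480))]))
E
```

```text
t 13.88 q [ 0.6814  0.1659 -0.1786  1.9172  0.0338  1.0656  0.6129] 
tcp [ 0.3952 -0.2622  0.2898] grasp [ 0.3946 -0.2619  0.1351] x [-0.1238  0.9923  0.0024] y [ 0.9923  0.1238 -0.0036] z [-0.0039  0.0019 -1.    ] F [ 0.1426 -0.3995  0.8144] w 0.047225837420452124 ff 0.0
```

View pics/g2.png

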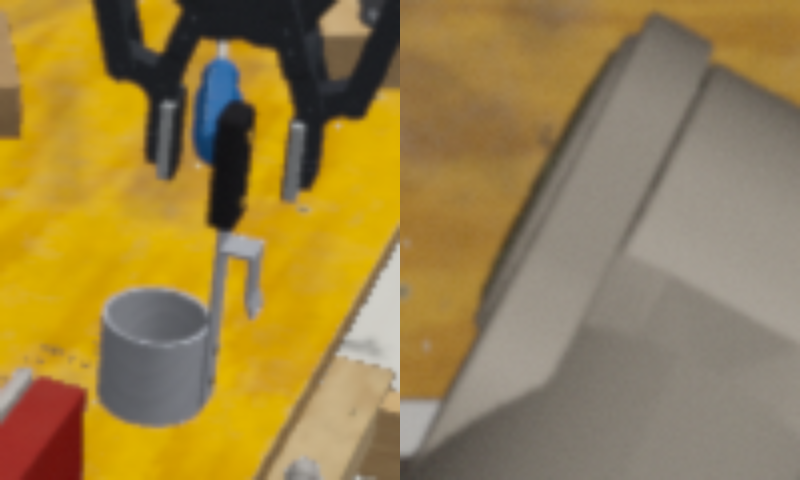

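The grip stands centred between the pads, at the right height. I close and lift.

>>> carry_out --deltas '[{"dx":0,"dy":0,"dz":0,"rx":0,"ry":0,"rz":0,"gripper":-1},{"dx":0,"dy":0,"dz":0,"rx":0,"ry":0,"rz":0,"gripper":-1},{"dx":0,"dy":0,"dz":0,"rx":0,"ry":0,"rz":0,"gripper":-1},{"dx":0,"dy":0,"dz":0,"rx":0,"ry":0,"rz":0,"gripper":-1},{"dx":0,"dy":0,"dz":0,"rx":0,"ry":0,"rz":0,"gripper":-1},{"dx":0,"dy":0,"dz":0,"rx":0,"ry":0,"rz":0,"gripper":-1},{"dx":0,"dy":0,"dz":0,"rx":0,"ry":0,"rz":0,"gripper":-1}]'

```text
time_s: 14.57
ee_pos: [0.3957, -0.263, 0.2914]
eef_rot: [0.662, 0.75, -0.0, 0.0]
wrist_force: [0.2, -0.1, 6.7]
gripper_width: 0.0133
finger_force: 58.9
```

>>> carry_out --deltas '[{"dx":0,"dy":0,"dz":0.4,"rx":0,"ry":0,"rz":0,"gripper":-1},{"dx":0,"dy":0,"dz":0.7,"rx":0,"ry":0,"rz":0,"gripper":-1},{"dx":0,"dy":0,"dz":0.8,"rx":0,"ry":0,"rz":0,"gripper":-1},{"dx":0,"dy":0,"dz":0.8,"rx":0,"ry":0,"rz":0,"gripper":-1},{"dx":0,"dy":0,"dz":0.8,"rx":0,"ry":0,"rz":0,"gripper":-1},{"dx":0,"dy":0,"dz":0.6,"rx":0,"ry":0,"rz":0,"gripper":-1},{"dx":0,"dy":0,"dz":0,"rx":0,"ry":0,"rz":0,"gripper":-1}]'

```text
time_s: 15.15
ee_pos: [0.3957, -0.2629, 0.4596]
eef_rot: [0.662, 0.75, 0.0, 0.003]
wrist_force: [0.3, -0.4, -1.5]
gripper_width: 0.0132
finger_force: 58.8
```

```bash
python3 - <<'E'
from h import *
s,R=show()
cv2.imwrite("pics/topG.png",capture("top")[:,:,::-1]);sc=capture("scene")[:,:,::-1];cv2.imwrite("pics/sceneG.png",sc)
print("hook pred scene px",proj("scene",[s['ee_pos']-[0.0075,0.001,.202],s['ee_pos']+[.0265,.003,-.245]]))
# tin rim in scene and top : ellipse by outline of grey blob top half
for n,im in(("scene",sc),("top",cv2.imread("pics/topG.png"))):
    C=np.array([.530,.0495]);e=cv2.Canny(cv2.GaussianBlur(im,(3,3),0),40,100)
    # radial search for outer edge near predicted rim circle r=.0548, side away from wall
    from scipy.optimize import least_squares
    for it in range(4):
        P=[]
        for a in np.linspace(-np.pi,np.pi,90):
            # search radii .047...063 for outermost edge
            rr=np.linspace(.049,.061,49);q=proj(n,np.c_[C[0]+rr*np.cos(a),C[1]+rr*np.sin(a),0*rr+.110]).round().astype(int)
            ok=(q[:,0]>=0)&(q[:,0]<640)&(q[:,1]>=0)&(q[:,1]<480)
            k=np.nonzero(ok&(e[q[:,1].clip(0,479),q[:,0].clip(0,639)]>0))[0]
            if len(k): P.append([C[0]+rr[k].max()*np.cos(a),C[1]+rr[k].max()*np.sin(a)])
        P=np.array(P);f=least_squares(lambda v:np.hypot(*(P-v[:2]).T)-v[2],[*C,.0545],loss="soft_l1",f_scale=.001)
        C=f.x[:2]
    print(n,"tin",f.x,len(P))
E
```

```text
t 15.15 q [ 0.6868  0.0417 -0.1734  1.6632  0.0084  1.4314  0.6369] 
tcp [ 0.3957 -0.2629  0.4596] grasp [ 0.3964 -0.2635  0.3049] x [-0.1242  0.9923 -0.0044] y [0.9923 0.1242 0.0041] z [ 0.0046 -0.0039 -1.    ] F [ 0.2621 -0.3844 -1.4816] w 0.013224415333896112 ff 58.797706961631775
hook pred scene px [[410.4134 161.4278]
 [387.056  183.2113]]
scene tin [0.5354 0.0458 0.0571] 90
top tin [0.5317 0.05   0.0562] 90
```

```bash
cat > tin.py <<'E'
from h import *
from scipy.optimize import least_squares
def tin(n,fn,C0=(.5305,.0495)):
    im=cv2.imread(fn);sat=cv2.cvtColor(im,cv2.COLOR_BGR2HSV)[:,:,1].astype(np.float32)
    cam=np.array(calibration(n)['extrinsics'])[:2,3];C=np.array(C0);b=np.arctan2(*(C-cam)[::-1]);P=[]
    for a in b+np.linspace(-1.6,1.6,70):
        rr=np.linspace(.046,.063,69);q=proj(n,np.c_[C[0]+rr*np.cos(a),C[1]+rr*np.sin(a),0*rr+.110]).astype(np.float32)
        v=cv2.remap(sat,q[:,0].reshape(1,-1),q[:,1].reshape(1,-1),1)[0]
        if v[:15].mean()<70 and v[-10:].mean()>110:
            k=np.nonzero(v>(v[:15].mean()+v[-10:].mean())/2)[0][0];P.append(C+rr[k]*np.array([np.cos(a),np.sin(a)]))
    P=np.array(P);f=least_squares(lambda v:np.hypot(*(P-v[:2]).T)-.0547,C,loss="soft_l1",f_scale=.001)
    print(n,"tin",f.x,len(P),"rms",np.sqrt(np.mean(f.fun**2)));return f.x
if __name__=="__main__":
    for n,fn in(("top","pics/top0.png"),("scene","pics/scene0.png"),("top","pics/topG.png"),("scene","pics/sceneG.png")): tin(n,fn)
E
python3 tin.py
```

```text
top tin [0.53194843 0.05049299] 70 rms 0.000437067618672196
scene tin [0.53584276 0.04670701] 29 rms 0.002358230839810823
top tin [0.53193113 0.05049296] 70 rms 0.0004267366660853285
scene tin [0.53584554 0.04668351] 29 rms 0.0023573378062724023
```

>>> carry_out --deltas '[{"dx":0.1,"dy":0.35,"dz":0,"rx":0,"ry":0,"rz":0,"gripper":-1},{"dx":0.2,"dy":0.7,"dz":0,"rx":0,"ry":0,"rz":0,"gripper":-1},{"dx":0.25,"dy":0.8,"dz":0,"rx":0,"ry":0,"rz":0,"gripper":-1},{"dx":0.25,"dy":0.8,"dz":0,"rx":0,"ry":0,"rz":0,"gripper":-1},{"dx":0.25,"dy":0.8,"dz":0,"rx":0,"ry":0,"rz":0,"gripper":-1},{"dx":0.25,"dy":0.8,"dz":0,"rx":0,"ry":0,"rz":0,"gripper":-1},{"dx":0.25,"dy":0.8,"dz":0,"rx":0,"ry":0,"rz":0,"gripper":-1},{"dx":0.25,"dy":0.8,"dz":0,"rx":0,"ry":0,"rz":0,"gripper":-1}]'

```text
time_s: 15.92
ee_pos: [0.467, -0.0272, 0.4523]
eef_rot: [0.662, 0.75, -0.001, -0.002]
wrist_force: [0.1, -0.8, -1.2]
gripper_width: 0.0133
finger_force: 58.8
```

>>> carry_out --deltas '[{"dx":0.25,"dy":0.8,"dz":0,"rx":0,"ry":0,"rz":0,"gripper":-1},{"dx":0.18,"dy":0.7,"dz":0,"rx":0,"ry":0,"rz":0,"gripper":-1},{"dx":0.05,"dy":0.35,"dz":0,"rx":0,"ry":0,"rz":0,"gripper":-1},{"dx":0,"dy":0,"dz":0,"rx":0,"ry":0,"rz":0,"gripper":-1},{"dx":0,"dy":0,"dz":0,"rx":0,"ry":0,"rz":0,"gripper":-1}]'

```text
time_s: 16.33
ee_pos: [0.4862, 0.0458, 0.4524]
eef_rot: [0.661, 0.751, -0.002, -0.002]
wrist_force: [0.5, -0.5, -1.3]
gripper_width: 0.0133
finger_force: 58.8
```

```bash
python3 - <<'E'
from h import *
s,R=show()
sc=capture("scene")[:,:,::-1];cv2.imwrite("pics/sceneH.png",sc)
g=s['ee_pos']+.1547*R[:,2]; X=np.array([.992,.124,0])
print("target delta grasp",np.array([.4874,.0444])-g[:2])
# predicted scene pixels: lip end, hook bend, cup rim
hk=g-.0075*X+[0,0,-.046];print("hook,lip end,strip,cup rim L/R",proj("scene",[hk,hk-.0075*X-[0,0,.029],hk+.006*X,hk+.034*X+[-.0215,-.0113,-.043],hk+.034*X+[.0215,.0113,-.043]]).round(1).tolist())
h=cv2.cvtColor(sc,cv2.COLOR_BGR2HSV)
p=proj("scene",[hk])[0].astype(int)
for r in range(p[1]-4,p[1]+45,4): print(r,"".join("#" if (h[r,c,1]<60 and 60<h[r,c,2]<215) else ("k" if h[r,c,2]<=60 else ".") for c in range(p[0]-45,p[0]+35)))
print("cols from",p[0]-45)
E
```

```text
t 16.33 q [ 0.3135  0.0984 -0.5075  1.6289  0.0467  1.432  -0.0718] 
tcp [0.4862 0.0458 0.4524] grasp [0.4853 0.0459 0.2977] x [-0.1265  0.992   0.0012] y [ 0.9919  0.1265 -0.0052] z [-0.0053  0.0005 -1.    ] F [ 0.5179 -0.4576 -1.3074] w 0.013253765373326391 ff 58.772867918014526
target delta grasp [ 0.0021 -0.0015]
hook,lip end,strip,cup rim L/R [[258.6, 234.6], [265.2, 256.7], [254.0, 233.7], [254.5, 260.2], [215.2, 260.1]]
230 #######.............#...............###########...##############################
234 #######.....#.......#...#########...############################################
238 #######.###############kkkkkkkkkkk##########.###################################
242 #######################kkkkkkkkkkkk#########..##################################
246 #######..............kkkkkkkkkkkkkkk############################################
250 ####..........###############k####...###########################################
254 .........#######################################################################
258 ....############################################################################
262 ..##############################################################################
266 ...#############################################################################
270 ...#############################################################################
274 ....#########################################################.##################
278 ....######################################################.#####################
cols from 213
```

>>> carry_out --deltas '[{"dx":0.05,"dy":-0.04,"dz":-0.3,"rx":0,"ry":0,"rz":0,"gripper":-1},{"dx":0,"dy":0,"dz":-0.6,"rx":0,"ry":0,"rz":0,"gripper":-1},{"dx":0,"dy":0,"dz":-0.6,"rx":0,"ry":0,"rz":0,"gripper":-1},{"dx":0,"dy":0,"dz":-0.6,"rx":0,"ry":0,"rz":0,"gripper":-1},{"dx":0,"dy":0,"dz":-0.3,"rx":0,"ry":0,"rz":0,"gripper":-1},{"dx":0,"dy":0,"dz":0,"rx":0,"ry":0,"rz":0,"gripper":-1},{"dx":0,"dy":0,"dz":0,"rx":0,"ry":0,"rz":0,"gripper":-1}]'

```text
time_s: 16.97
ee_pos: [0.4882, 0.0422, 0.3577]
eef_rot: [0.662, 0.749, -0.001, -0.002]
wrist_force: [0.3, -0.3, -0.6]
gripper_width: 0.0135
finger_force: 58.9
```

```bash
python3 - <<'E'
from h import *
s,R=show()
sc=capture("scene")[:,:,::-1];cv2.imwrite("pics/sceneI.png",sc)
g=s['ee_pos']+.1547*R[:,2]; X=np.array([.992,.124,0])
print("target delta grasp",np.array([.4874,.0444])-g[:2])
hk=g-.0075*X+[0,0,-.046]
print("lip centre px",proj("scene",[hk-.0065*X+[0,0,z] for z in(0,-.01,-.02,-.029)]).round(1).tolist(),"strip",proj("scene",[hk+.006*X+[0,0,z] for z in(0,-.01,-.02,-.03)]).round(1).tolist(),"rim near pt",proj("scene",[(.4799,.0435,.112)]))
h=cv2.cvtColor(sc,cv2.COLOR_BGR2HSV)
for r in range(270,318,3): print(r,"".join(chr(97+h[r,c,2]//10) if h[r,c,1]<60 else "." for c in range(235,300)))
E
```

```text
t 16.97 q [ 0.3087  0.1585 -0.5064  1.7804  0.0805  1.2273 -0.0973] 
tcp [0.4882 0.0422 0.3577] grasp [0.4876 0.0422 0.203 ] x [-0.1222  0.9925  0.0006] y [ 0.9925  0.1222 -0.004 ] z [-0.004   0.0001 -1.    ] F [ 0.2848 -0.3437 -0.5558] w 0.013507841613932963 ff 58.85367035865784
target delta grasp [-0.0002  0.0022]
lip centre px [[266.1, 298.8], [266.3, 305.1], [266.5, 311.4], [266.7, 316.9]] strip [[257.1, 296.8], [257.4, 303.1], [257.7, 309.3], [258.0, 315.4]] rim near pt [[261.8589 326.4788]]
270 nnhdehkkkfddccccccccejkklmjfddfeeeegouvvvvvvvvvvuphghgnuvvvvvvuvt
273 nookggklkgddcccccccceikllmjfdddeegiruvvvvvvvvuuvvvvuvvvvvvvvuttuu
276 nooooollkhedccccccccdhkklmjedddeiruvvvvvvvvvvvvvvvvvvvvvvutttsstt
279 nooooonmljgeccccccccdgkllmmlijnuvvvvvvvvvvvvvvvvvvvvvvutttsssssss
282 nooooppppqqplecccccccejkklmnpstuvvvvvvvvvvvvvvvvvvvusrrrsssssssst
285 noooopppppqplfcccccccccc..ekssssstuvvvvvvvvvvvvusrrrssssssrrqrrrs
288 noooopppppqqngccccccccccekrqruuopstuvvvvvvvvusrrrrrrrrrrrrrrsssss
291 noooopppppqqqlgdccccccejrruvvvuppsstvvvvvutrqqrrrrrrrrrrrrrrrrrrs
294 ssssrrrstuutrrqoqmlmmmorssssssstsrpuvvvvvuolmnpqssssssssrrrrrsstt
297 lllkkkkkllmnprsrqnlnpsssssssssssrpnpuvvvvvuqonmlllllllmnqssttttss
300 llllkkkkkkkkkkkkkkklllmnpqrrssrommnsvvvvuuvuqpqr......mlkkkklllmn
303 lllllkkkkkkkkkkkkjkmmmmnqttuqmmmmmntvvvuvuqpo..................ml
306 llllkkkkkkkkkkkkkkkmmmmmmmrsolmmmmnruuvuqpq......................
309 rqpooooooooqrqpnlkklmmmmmkjmplmmmmnqutppq.......................r
312 mmmmmmlllllkkkkkllmlmmmmmjjjjkmmnoppppq......................nprr
315 mmmmmmmmllllkkkkkjjlmmmmmljjjlnoppppp........................llll
```

The measured strip (columns 254-260) and lip (265-269) agree with the prediction, and the rim point lies between them. I lower onto the rim.

>>> carry_out --deltas '[{"dx":0,"dy":0.05,"dz":0,"rx":0,"ry":0,"rz":0,"gripper":-1},{"dx":0,"dy":0,"dz":-0.15,"rx":0,"ry":0,"rz":0,"gripper":-1},{"dx":0,"dy":0,"dz":-0.15,"rx":0,"ry":0,"rz":0,"gripper":-1},{"dx":0,"dy":0,"dz":-0.15,"rx":0,"ry":0,"rz":0,"gripper":-1},{"dx":0,"dy":0,"dz":-0.1,"rx":0,"ry":0,"rz":0,"gripper":-1},{"dx":0,"dy":0,"dz":0,"rx":0,"ry":0,"rz":0,"gripper":-1},{"dx":0,"dy":0,"dz":0,"rx":0,"ry":0,"rz":0,"gripper":-1}]'

```text
time_s: 17.6
ee_pos: [0.4883, 0.0456, 0.3359]
eef_rot: [0.662, 0.75, -0.001, -0.001]
wrist_force: [0.6, 0.8, -2.0]
gripper_width: 0.0131
finger_force: 58.8
```

>>> carry_out --deltas '[{"dx":0,"dy":0,"dz":-0.15,"rx":0,"ry":0,"rz":0,"gripper":-1},{"dx":0,"dy":0,"dz":-0.15,"rx":0,"ry":0,"rz":0,"gripper":-1},{"dx":0,"dy":0,"dz":-0.1,"rx":0,"ry":0,"rz":0,"gripper":-1},{"dx":0,"dy":0,"dz":0,"rx":0,"ry":0,"rz":0,"gripper":-1},{"dx":0,"dy":0,"dz":0,"rx":0,"ry":0,"rz":0,"gripper":-1}]'

```text
time_s: 18.02
ee_pos: [0.4883, 0.0456, 0.3199]
eef_rot: [0.662, 0.75, -0.001, -0.001]
wrist_force: [0.1, 0.6, -1.0]
gripper_width: 0.0136
finger_force: 58.8
```

```bash
python3 - <<'E'
from h import *
s,R=show()
cv2.imwrite("pics/topJ.png",capture("top")[:,:,::-1]);cv2.imwrite("pics/sceneJ.png",capture("scene")[:,:,::-1])
from tin import tin
tin("top","pics/topJ.png");tin("scene","pics/sceneJ.png")
E
```

```text
t 18.02 q [ 0.2972  0.195  -0.5078  1.8305  0.1024  1.1449 -0.1205] 
tcp [0.4883 0.0456 0.3199] grasp [0.4879 0.0457 0.1652] x [-0.1243  0.9922  0.0009] y [ 0.9922  0.1243 -0.0028] z [-0.0029  0.0006 -1.    ] F [ 0.0919  0.5697 -0.9674] w 0.013649779362602376 ff 58.804264068603516
top tin [0.5323 0.0505] 28 rms 0.0008689523848965464
scene tin [0.5359 0.0467] 29 rms 0.0023597373833743195
```

>>> carry_out --deltas '[{"dx":0,"dy":0,"dz":-0.07,"rx":0,"ry":0,"rz":0,"gripper":-1},{"dx":0,"dy":0,"dz":0,"rx":0,"ry":0,"rz":0,"gripper":-1},{"dx":0,"dy":0,"dz":0,"rx":0,"ry":0,"rz":0,"gripper":-1}]'

```text
time_s: 18.37
ee_pos: [0.4884, 0.0456, 0.3174]
eef_rot: [0.662, 0.75, -0.001, -0.001]
wrist_force: [-0.1, -0.2, -2.0]
gripper_width: 0.0135
finger_force: 58.8
```

>>> carry_out --deltas '[{"dx":0,"dy":0,"dz":-0.05,"rx":0,"ry":0,"rz":0,"gripper":-1},{"dx":0,"dy":0,"dz":0,"rx":0,"ry":0,"rz":0,"gripper":-1},{"dx":0,"dy":0,"dz":0,"rx":0,"ry":0,"rz":0,"gripper":-1}]'

```text
time_s: 18.62
ee_pos: [0.4885, 0.0456, 0.3155]
eef_rot: [0.662, 0.75, -0.0, -0.001]
wrist_force: [0.2, -0.4, -0.7]
gripper_width: 0.0134
finger_force: 59.1
```

>>> carry_out --deltas '[{"dx":0,"dy":0,"dz":-0.04,"rx":0,"ry":0,"rz":0,"gripper":-1},{"dx":0,"dy":0,"dz":0,"rx":0,"ry":0,"rz":0,"gripper":-1},{"dx":0,"dy":0,"dz":0,"rx":0,"ry":0,"rz":0,"gripper":-1}]'

```text
time_s: 18.87
ee_pos: [0.4885, 0.0458, 0.3152]
eef_rot: [0.662, 0.75, -0.0, -0.0]
wrist_force: [-5.2, -0.5, 10.6]
gripper_width: 0.0131
finger_force: 60.7
```

```bash
python3 -c "
from h import *
s,R=show();print(s['moment'])"
```

```text
t 18.87 q [ 0.2958  0.1997 -0.5076  1.8366  0.1063  1.1331 -0.124 ] 
tcp [0.4885 0.0458 0.3152] grasp [0.4884 0.0458 0.1605] x [-0.1243  0.9922  0.0002] y [ 0.9922  0.1243 -0.001 ] z [-0.0011  0.0001 -1.    ] F [-5.18   -0.51   10.5607] w 0.01314600382427664 ff 60.718406438827515
[-0.2212  1.2749 -0.0431]
```

>>> carry_out --deltas '[{"dx":0,"dy":0,"dz":0.02,"rx":0,"ry":0,"rz":0,"gripper":-1},{"dx":0,"dy":0,"dz":0,"rx":0,"ry":0,"rz":0,"gripper":-0.4},{"dx":0,"dy":0,"dz":0,"rx":0,"ry":0,"rz":0,"gripper":0.1},{"dx":0,"dy":0,"dz":0,"rx":0,"ry":0,"rz":0,"gripper":0.3},{"dx":0,"dy":0,"dz":0,"rx":0,"ry":0,"rz":0,"gripper":0.3},{"dx":0,"dy":0,"dz":0,"rx":0,"ry":0,"rz":0,"gripper":0.3}]'

```text
time_s: 19.37
ee_pos: [0.4885, 0.0457, 0.3146]
eef_rot: [0.662, 0.75, -0.0, -0.001]
wrist_force: [-0.4, -0.4, 0.5]
gripper_width: 0.0554
finger_force: 0.0
```

>>> carry_out --deltas '[{"dx":0,"dy":0,"dz":0.2,"rx":0,"ry":0,"rz":0,"gripper":0.3},{"dx":0,"dy":0,"dz":0.5,"rx":0,"ry":0,"rz":0,"gripper":0.3},{"dx":0,"dy":0,"dz":0.8,"rx":0,"ry":0,"rz":0,"gripper":0.3},{"dx":0,"dy":0,"dz":0.8,"rx":0,"ry":0,"rz":0,"gripper":0.3},{"dx":0,"dy":0,"dz":0.8,"rx":0,"ry":0,"rz":0,"gripper":0.3}]'

```text
time_s: 19.78
ee_pos: [0.4881, 0.0458, 0.4406]
eef_rot: [0.662, 0.75, -0.0, -0.001]
wrist_force: [1.0, 0.1, 0.0]
gripper_width: 0.0554
finger_force: 0.0
```

>>> carry_out --deltas '[{"dx":-0.15,"dy":-0.8,"dz":0.2,"rx":0,"ry":0,"rz":0,"gripper":0.3},{"dx":-0.25,"dy":-0.9,"dz":0,"rx":0,"ry":0,"rz":0,"gripper":0.3},{"dx":-0.25,"dy":-0.9,"dz":0,"rx":0,"ry":0,"rz":0,"gripper":0.3},{"dx":-0.25,"dy":-0.9,"dz":0,"rx":0,"ry":0,"rz":0,"gripper":0.3},{"dx":-0.25,"dy":-0.9,"dz":0,"rx":0,"ry":0,"rz":0,"gripper":0.3},{"dx":-0.25,"dy":-0.9,"dz":0,"rx":0,"ry":0,"rz":0,"gripper":0.3},{"dx":-0.25,"dy":-0.9,"dz":0,"rx":0,"ry":0,"rz":0,"gripper":0.3},{"dx":-0.25,"dy":-0.9,"dz":0,"rx":0,"ry":0,"rz":0,"gripper":0.3}]'

```text
time_s: 20.45
ee_pos: [0.4115, -0.2398, 0.4476]
eef_rot: [0.662, 0.75, -0.0, -0.0]
wrist_force: [1.0, 0.0, 0.3]
gripper_width: 0.0556
finger_force: 0.0
```

```bash
python3 - <<'E'
from h import *
from tin import tin
show()
t=capture("top")[:,:,::-1];s=capture("scene")[:,:,::-1]
cv2.imwrite("pics/topK.png",t);cv2.imwrite("pics/sceneK.png",s)
tin("top","pics/topK.png");tin("scene","pics/sceneK.png")
def dark(n,im,P,h,w):
    p=proj(n,[P])[0];u,v=int(p[0]),int(p[1]);m=np.zeros(im.shape[:2],np.uint8);m[v-h:v+h,u-w:u+w]=(im[v-h:v+h,u-w:u+w].max(2)<75)
    for c in cv2.findContours(m,0,1)[0]:
        if cv2.contourArea(c)>30: print(n,"dark",cv2.minAreaRect(c),cv2.boundingRect(c))
G=np.array([.4874,.0444,.158])
dark("scene",s,G,30,20);dark("top",t,G,18,18)
for n in("scene","top"): print(n,"pred grip top/mid/bottom",proj(n,[G+[0,0,.022],G,G-[0,0,.034]]).round(1).tolist())
print("collar:");dark("top",t,(.612,-.1116,.122),16,16);dark("scene",s,(.612,-.1116,.127),16,14)
print("pred neck end/bottom scene",proj("scene",[(.6115,-.1118,.136),(.6115,-.1118,.118)]).round(1).tolist(),"top",proj("top",[(.6115,-.1118,.136),(.6115,-.1118,.122)]).round(1).tolist())
# metal cup unmoved: difference with first picture
d=[cv2.absdiff(im,cv2.imread(f"pics/{n}0.png")) for n,im in(("top",t),("scene",s))]
print("metal diff top",d[0][170:225,330:365].mean(),"scene",d[1][200:262,262:296].mean())
E
```

```text
t 20.45 q [ 0.6672  0.0528 -0.2152  1.6783  0.0119  1.4126  0.5754] 
tcp [ 0.4115 -0.2398  0.4476] grasp [ 0.4113 -0.2398  0.2929] x [-0.1246  0.9922  0.0001] y [ 0.9922  0.1246 -0.001 ] z [-0.001  0.    -1.   ] F [1.0305 0.0004 0.2643] w 0.05561676605109826 ff 0.0
top tin [0.5319 0.0505] 70 rms 0.0004091852246419587
scene tin [0.5359 0.0467] 29 rms 0.0023611324294879822
scene dark ((251.3275146484375, 299.95635986328125), (42.42455291748047, 15.066662788391113), 82.40535736083984) (243, 279, 18, 43)
top dark ((156.6732635498047, 252.73269653320312), (35.74275207519531, 17.58993911743164), 39.28940963745117) (144, 240, 30, 25)
scene pred grip top/mid/bottom [[254.5, 282.5], [255.2, 296.8], [256.3, 318.0]]
top pred grip top/mid/bottom [[159.3, 256.1], [162.9, 258.1], [168.3, 260.9]]
collar:
top dark ((264.0000305175781, 190.5000457763672), (13.435027122497559, 13.435027122497559), 45.0) (257, 184, 15, 14)
scene dark ((241.5, 242.5), (15.0, 15.0), 90.0) (234, 235, 16, 16)
pred neck end/bottom scene [[242.6, 237.1], [243.2, 246.6]] top [[263.5, 188.7], [264.2, 190.8]]
metal diff top 18.6791341991342 scene 1.0433270082226438
```

```bash
python3 - <<'E'
from h import *
s=capture("scene")[:,:,::-1];t=capture("top")[:,:,::-1]
k=cv2.imread("pics/sceneK.png")
print("scene change since last",cv2.absdiff(s,k)[230:400,180:300].mean(), "top",cv2.absdiff(t,cv2.imread("pics/topK.png"))[180:290,130:300].mean())
a=np.linspace(0,6.283,100);c=lambda x,y,r,z:proj("scene",np.c_[x+r*np.cos(a),y+r*np.sin(a),0*a+z])
for z in(.134,.136,.140): print("neck top row pred",z,c(.6115,-.1118,.0095,z).min(0).round(2), "metal",c(.6302,-.2605,.0095,z).min(0).round(2))
v=s[:,240:244].astype(float).mean((1,2));print("white neck rows",[(r,int(v[r])) for r in range(229,241)])
P=proj("scene",[(.6302,-.2605,.136)])[0];u=int(P[0]);h=cv2.cvtColor(s,cv2.COLOR_BGR2HSV)[:,u-1:u+3,1].mean(1)
vv=s[:,u-1:u+3].astype(float).mean(1);print("metal px",P,[(r,vv[r].astype(int).tolist()) for r in range(196,208)])
# grip edges per row in scene -> lean
for r in(284,292,300,308,316):
    kk=np.nonzero(s[r,235:270].max(1)<75)[0]+235;print(r,kk.min(),kk.max())
E
```

```text
scene change since last 0.3991339869281046 top 1.7205882352941178
neck top row pred 0.134 [236.79 235.33] metal [273.47 199.48]
neck top row pred 0.136 [236.71 234.26] metal [273.44 198.51]
neck top row pred 0.14 [236.57 232.13] metal [273.39 196.58]
white neck rows [(229, 130), (230, 132), (231, 134), (232, 155), (233, 194), (234, 101), (235, 38), (236, 36), (237, 36), (238, 35), (239, 28), (240, 29)]
metal px [278.53636797 200.65531204] [(196, [14, 163, 210]), (197, [0, 164, 211]), (198, [41, 164, 206]), (199, [56, 160, 196]), (200, [56, 158, 195]), (201, [55, 155, 191]), (202, [48, 134, 168]), (203, [48, 130, 164]), (204, [37, 102, 131]), (205, [46, 125, 158]), (206, [37, 103, 133]), (207, [46, 128, 161])]
284 244 256
292 244 257
300 244 258
308 245 260
316 246 258
```

Everything measures right: neck end at 136 mm, so the rim is on the feet; dipper hung on the rim and leaning about 5°; tin and metal cup unmoved; nothing moving. I hand the job in.

```bash
python3 -c "from rig import *;print(finish_job())"
```

```text
the job is handed in; nothing more can be done
None
```

I handed the job in at about 21 s of the 64 s: by my measurements the white cup stands mouth down on the free peg and the dipper hangs in the tin leaning about 5°, with the tin and metal cup not moved, but no verdict came back.

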